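# Rotate the screw cartons on the shelf

## Task

Rotate the stock in the lane of the small screw cartons: draw the old carton, left at the very back, forward until it sits square against the front lip; then set the new carton from the counter down flat in the same lane behind it and draw that one forward too, until it sits snug and square against the old one, the old one still at the lip. There is no room for a finger behind or beside the old carton, so press on its lid and pull; how high the lids stand differs, and a push of over 25 N creases them, so come down slowly and feel for the contact. Set the new carton down rather than dropping it, and leave all other goods where they are.

Things in the scene. Friction and masses are not known exactly. Their poses are not given: they have to be found in the camera images.
- shelf: Fixed white steel shelf section on the counter, 188 (x) x 312 (y) mm. Origin: centre of its underside. x runs along the lanes from the front lip (robot side) to the back, z up. The deck that goods stand on is 40 mm above the origin. Three lanes, each 176 mm long and 98 mm wide, centred at y = -101, 0 and +101 mm, parted by clear dividers 3 mm thick, 24 mm high above the deck.
- shelf_lip (a point): Point on the deck at the foot of the front lip's inner face, in the middle of the shelf (x = -88, y = 0, z = 40 mm of the shelf; same axes). The lip is 14 mm high above the deck, 5 mm thick and runs straight across all three lanes.
- shelf_fence (a point): Point on the deck at the foot of the back fence's inner face, in the middle of the shelf (x = +88, y = 0, z = 40 mm of the shelf; same axes). The fence is 40 mm high above the deck and runs across all three lanes.
- old_carton_mid (a point): Middle (half-way up the 30 mm) of the old screw carton: a brown card box 56 (its x, along the lane to the back) x 92 (y) x 30 mm, 0.25 to 0.6 kg. It starts in one of the three lanes, 2 to 6 mm from the back fence, the front of its lane empty, 3 mm play at each side. Its flat push-in lid, 52 x 88 mm, stands 0 to 6 mm proud of those 30 mm: how much is not measured.
- new_carton_mid (a point): Middle (half-way up the 30 mm) of the new screw carton, same make, size and weight range as the old one, its lid 0 to 6 mm proud too. It starts flat on the open counter to the left or right of the shelf, its x axis within 0.5 rad of straight ahead of the robot. Grip it across its 56 mm. Card slides on the deck at a friction of 0.35 to 0.55, fingertips on a lid at 0.7 to 1.1.
- old_lid (a joint): How far the old carton's card lid is bent in by a push from above (m): 0 at rest, 1 mm for each 12.5 N. It springs back, but creases beyond 2 mm (25 N). It does not tell how proud the lid stands.
- new_lid (a joint): How far the new carton's card lid is bent in by a push from above (m): 0 at rest, 1 mm for each 12.5 N. It springs back, but creases beyond 2 mm (25 N). It does not tell how proud the lid stands.
- new_carton: The new carton again; origin at the centre of its underside.
- old_carton: The old carton again; origin at the centre of its underside.
- long_box: Bystander: a long flat white box, 166 x 92 x 24 mm, filling one of the other lanes. Origin on its underside, 56 mm from its middle towards the back.
- bit_case: Bystander: a drill-bit case of grey and black plastic, 160 x 92 x 32 mm, filling the third lane. Origin on its underside, 56 mm from its middle towards the back.
- paint_tin: Bystander: a round paint tin, 87 mm across and 104 mm high, standing on the counter on the other side of the shelf from the new carton. Origin: centre of its underside.
- tape_measure: Bystander: a tape measure, 66 x 30 x 60 mm, on the counter. Origin: centre of its underside.
- wax_tin: Bystander: a small round tin, 56 mm across and 36 mm high, on the counter. Origin: centre of its underside.
- paint_brush: Bystander: a paint brush lying on the counter.
- filler_knife: Bystander: a filler knife 200 mm long lying on the counter.

How it is judged (in metres and radians):
On the way, in this order (a step that is already met when the one before it is completed fails the run):
1. the old carton stands flat against the front lip (within 4 mm), the new one not yet on the shelf (x of old_carton_mid in the frame of shelf between -0.065 and -0.056 m and z of old_carton_mid in the frame of shelf between 0.05 and 0.058 m and angle between the x axis of old_carton and the x axis of shelf, either way round below 0.06 rad and distance between new_carton_mid and old_carton_mid above 0.12 m), for 0.2 s.
2. the new carton stands flat on the deck behind the old one in the same lane, let go (horizontal distance between new_carton_mid and old_carton_mid below 0.13 m and x of new_carton_mid in the frame of old_carton above 0.05 m and z of new_carton_mid in the frame of shelf below 0.058 m and angle between new_carton's own z axis and vertical below 0.05 rad and contact force between the fingers and new_carton below 0.1 N), for 0.1 s.
At the end, for the whole second after the job is handed in: The old carton stands flat and square (within 0.06 rad) within 4 mm of the front lip; the new one stands flat and square on the deck in the same lane behind it, its middle within 61 mm of the old one's (a gap of at most about 4 mm); both at rest (x of old_carton_mid in the frame of shelf between -0.065 and -0.056 m and z of old_carton_mid in the frame of shelf between 0.05 and 0.058 m and angle between each of old_carton, new_carton's own z axis and vertical below 0.05 rad and angle between the x axis of each of old_carton, new_carton and the x axis of shelf, either way round below 0.06 rad and horizontal distance between new_carton_mid and old_carton_mid below 0.061 m and x of new_carton_mid in the frame of old_carton above 0.05 m and z of new_carton_mid in the frame of shelf below 0.058 m and linear speed of each of old_carton, new_carton below 0.01 m/s); the robot touches nothing.
It fails at once if the old carton's lid is creased (bent in by more than 2 mm, a sustained push of 25 N) (value of joint old_lid above 0.002 m).
It fails at once if the new carton's lid is creased (bent in by more than 2 mm, a sustained push of 25 N) (value of joint new_lid above 0.002 m).
It fails at once if the new carton is dropped (not held, and faster than 0.5 m/s) (contact force between the fingers and new_carton below 0.05 N and linear speed of new_carton above 0.5 m/s).
It fails at once if other goods are moved by more than 15 mm (distance of any of long_box, bit_case, paint_tin, tape_measure, wax_tin, paint_brush, filler_knife from where it was at the start of the episode above 0.015 m).
It also fails if it takes over 72 s, if anything falls off the work surface, if the arm or the gripper's body presses on something with over 40 N, if the wrist force passes 120 N, or if a joint passes its speed limit or range.

## Robot

A 6-joint arm with a two-finger parallel gripper is mounted at the origin on the work surface. World frame = base frame: x ahead of the robot, y to its left, z up, the work surface at z = 0. Lengths are in mm, angles in rad, forces in N, time in s.
With the tool pointing down it reaches from about 350 to 775 mm from the base axis. Payload 7.3 kg.
Tool frame: the origin (TCP) lies midway between the tips of the shut fingers; the grasp point (between the pads) lies 19 mm behind it (bot.grip_depth is the distance from the TCP to the grasp point, in mm); z points along the fingers, x is the direction in which the jaws open and shut, and the axes are right-handed (so a half turn about z gives the same grasp; the last joint's range is limited). The gripper opens to 92 mm and grips with 3 to 60 N. Pads are 19 mm wide; open, the fingers measure 130 mm over their backs; the gripper's body (75 mm by 190 mm) begins 47 mm behind the grasp point.
Start: joints at [-1.325, 0.342, 1.524, -0, 1.275, -0.146], TCP at [200.496, -485.228, 226.741] pointing down, gripper open.
Joint ranges: [-2.53, 2.53], [-0.77, 2.02], [0.04, 2.7], [-1, 4.14], [0.28, 2.66], [-3.11, 3.11]. Speed limits (rad/s): [2.57, 2.57, 3.14, 3.14, 3.14, 3.14].

## Interface

Orientations are given as [roll, pitch, yaw] about the fixed x, y, z axes, in that order (R = Rz(yaw) Ry(pitch) Rx(roll)).
In Python, from plant import bot gives the robot as it stands. The module is installed in compiled form; this text tells all that it offers.
- The arm moves only by the shell command python3 -m inch 'ROWS'. ROWS is JSON, a list that holds one entry, the list of rows, each a list of 7 numbers: the shift along the tool's x, y, z each as a share of 0.2 m, from -1 to 1, then the turn, a rotation vector about the tool's x, y, z each as a share of 45 degrees, from -1 to 1, then the closure, from -1 (fully open) to 1 (shut), so that 0 is half open. A call has exactly 10 rows; each row is the pose to reach, as a shift and turn from the pose commanded when the call began, along the tool's axes at that moment; what a row does not reach only later rows make up. A row lasts 1/8 s, in which the tool goes at most 62.5 mm and 10.7 degrees, less where a joint would pass 70% of its speed; a pose out of reach is approached as far as the arm can. A call with a number of a shift or a turn outside -1 to 1 is refused whole. A call with a gripper value outside its range is refused whole. The fingers move at their own pace and stop on an object; the grip force is fixed at half the most. Time passes only in rows, so rows that repeat a pose let the fingers close, or fill a call up. It gives the time, the measured TCP pose, the force and the opening at its end, in the units of the state.
- bot.get_obs(): the state, without advancing time (a new reading comes with each control period).
- bot.capture(name): name is "side" or "top"; returns the picture (400x640x3 uint8, red, green, blue); there is no depth.
- bot.camera_params(name): a dict with "fx", "fy", "cx", "cy" (pixels), "R" (3x3) and "t" (3): a world point X has camera coordinates R X + t. Camera axes: x right, y down, z forward; pixel columns grow to the right and rows downward; lengths in mm; the calibration is good to about 2 mm. A picture is of the moment at which its call begins. camera_params takes no time and is no camera call.
- bot.close_job(): hands the job in, once; it reports no verdict.
The state is a dict: "time": time; "joint_positions": joint angles; "dq": joint speeds; "tau": joint torques, N m; "tool_pos": TCP position; "tcp_rot": TCP orientation; "contact_force": force on the tool from outside, world axes, zero at the start; "moment": the same for the moment, N m; "grip_width": finger opening in mm.
Only numpy, scipy, OpenCV 4.12 (cv2) and the standard library are available. Lean on these libraries where they do the work, as an engineer would, in place of code of your own. Each camera call takes 0.05 s, during which the arm holds its last target.

## Working session

There is one attempt and no reset: what is moved stays moved. The work goes in short steps, Python scripts to look and compute and a shell command to move; the robot and the scene stay as the last step left them, time stands still between calls to the robot, and variables do not carry over. Pictures are saved under pics/ and viewed, and the job is handed in when it is done.

```bash
mkdir -p pics; python3 - <<'E'
from plant import bot
import cv2,json
print(bot.get_obs())
for n in("side","top"):
    im=bot.capture(n); cv2.imwrite(f"pics/{n}0.png",im[:,:,::-1])
    p=bot.camera_params(n); print(n,p)
E
```

```text
{'time': 0.0, 'joint_positions': array([-1.32498872e+00,  3.42736207e-01,  1.52501463e+00, -2.58458526e-06,
        1.27540207e+00, -1.45985040e-01]), 'dq': array([ 2.02938938e-03,  9.23793528e-04,  7.22121207e-05, -1.13948601e-03,
        1.13795596e-03, -9.75115775e-04]), 'tau': array([-4.90674047e-04, -4.31242311e+01, -2.44218081e+01,  7.19103660e-02,
        5.59554622e-02, -1.23572936e-04]), 'tool_pos': array([ 200.39591187, -484.80787295,  226.0388001 ]), 'tcp_rot': array([-3.14136813e+00,  1.54401682e-03, -1.17900275e+00]), 'contact_force': array([ 0.59020719,  0.0745141 , -0.18437287]), 'moment': array([-0.02903078,  0.01596156,  0.02809911]), 'grip_width': 91.77193563463977}
side {'fx': 467.0520937650454, 'fy': 467.0520937650454, 'cx': 308.6968848536321, 'cy': 206.0670875675529, 'R': array([[-0.94195333, -0.33540904,  0.0149901 ],
       [-0.23985366,  0.64101383, -0.7290895 ],
       [ 0.23493435, -0.69036371, -0.6842542 ]]), 't': array([ 442.30830756,  166.12164882, 1469.4719462 ])}
top {'fx': 373.96056702282345, 'fy': 373.96056702282345, 'cx': 319.967805554637, 'cy': 200.33131690268013, 'R': array([[ 0.01926604, -0.99974902,  0.01143276],
       [-0.99302829, -0.02046404, -0.11608637],
       [ 0.11629119, -0.00911653, -0.99317332]]), 't': array([  -4.49692727,  502.55733386, 1017.02059507])}
```

View pics/side0.png

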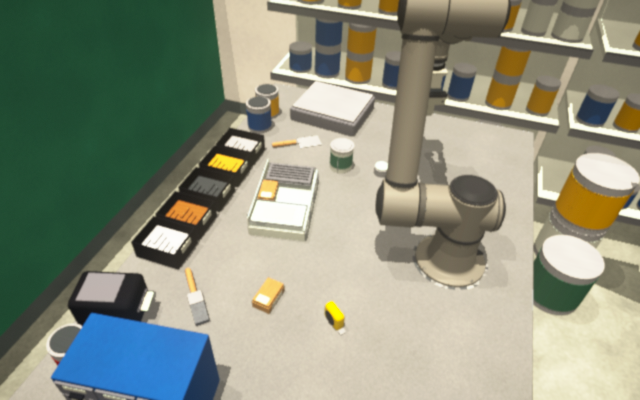

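View pics/top0.png

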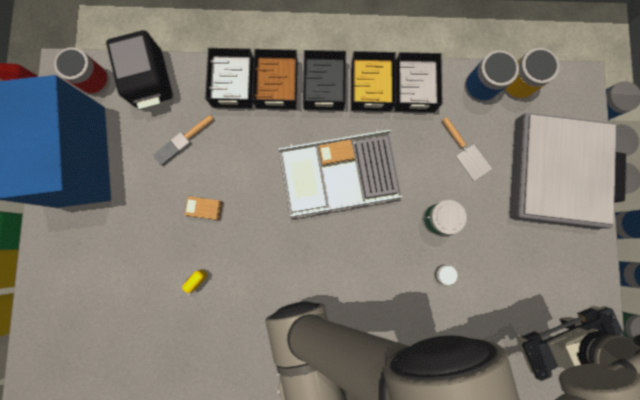

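The old carton is in the middle lane (top ~(337,152)), with the new carton on the left (top ~(203,208)). I'll enlarge the picture to measure them.

```bash
python3 - <<'E'
import cv2
a=cv2.imread("pics/top0.png"); s=cv2.imread("pics/side0.png")
cv2.imwrite("pics/c1.png",cv2.resize(a[120:230,270:410],None,fx=5,fy=5,interpolation=cv2.INTER_CUBIC))
cv2.imwrite("pics/c2.png",cv2.resize(a[185:235,170:240],None,fx=8,fy=8,interpolation=cv2.INTER_CUBIC))
cv2.imwrite("pics/c3.png",cv2.resize(s[150:320,240:330],None,fx=3.5,fy=3.5,interpolation=cv2.INTER_CUBIC))
E
```

```text
(no output)
```

View pics/c1.png

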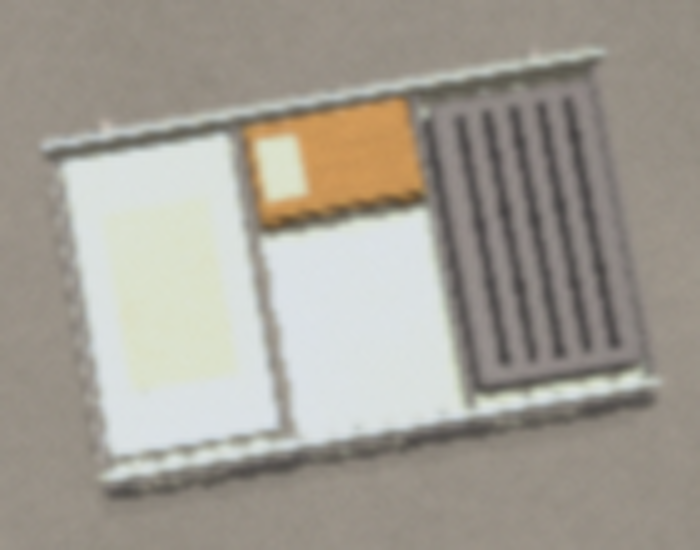

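View pics/c2.png

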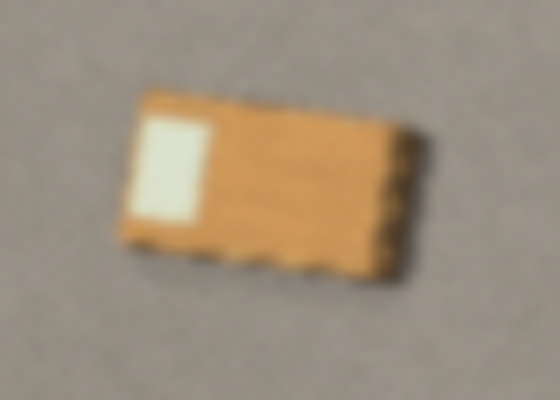

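View pics/c3.png

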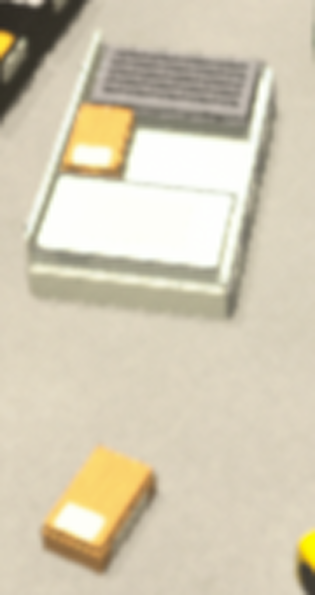

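```bash
cat >h.py <<'E'
import numpy as np
from plant import bot
from scipy.optimize import least_squares
P={n:bot.camera_params(n) for n in("side","top")}
def proj(n,X):
    p=P[n]; c=np.atleast_2d(X)@np.array(p["R"]).T+np.array(p["t"])
    return np.c_[p["fx"]*c[:,0]/c[:,2]+p["cx"],p["fy"]*c[:,1]/c[:,2]+p["cy"]]
def ray(n,u,v,z):
    p=P[n];R=np.array(p["R"]);o=-R.T@np.array(p["t"])
    d=R.T@np.array([(u-p["cx"])/p["fx"],(v-p["cy"])/p["fy"],1]); return o+d*(z-o[2])/d[2]
def place(q,X):
    c,s=np.cos(q[2]),np.sin(q[2]);X=np.array(X,float)
    return np.c_[q[0]+c*X[:,0]-s*X[:,1],q[1]+s*X[:,0]+c*X[:,1],X[:,2]]
def fit(obs,q0):
    def f(q): return np.concatenate([(proj(n,place(q,[X]))[0]-uv) for n,X,uv in obs])
    r=least_squares(f,q0,loss="soft_l1"); return r.x,r.fun.reshape(-1,2)
def T(b,u,v): return (u/5+270,v/5+120)
E
python3 - <<'E'
from h import *
c1=lambda u,v:np.array([u/5+270,v/5+120]); c2=lambda u,v:np.array([u/8+170,v/8+185]); c3=lambda u,v:np.array([u/3.5+240,v/3.5+150])
sh=[("top",(88,156,80),c1(45,157)),("top",(88,-156,80),c1(602,66)),("top",(-88,-156,54),c1(660,378)),("top",(-88,156,54),c1(103,475)),
("side",(93,-156,80),c3(97,30)),("side",(93,156,80),c3(28,238)),("side",(-93,156,54),c3(230,285)),("side",(-93,-156,54),c3(268,68))]
print(*fit(sh,[550,0,0]))
print(*fit(sh[:4],[550,0,0]))
for z in(30,33,36):
  nc=[("top",(a*28,b*46,z),c2(*uv)) for a,b,uv in((1,1,(148,90)),(1,-1,(398,122)),(-1,-1,(378,278)),(-1,1,(122,243)))]
  r=fit(nc,[500,300,0]);print(z,*r)
for z in(70,73,76):
  oc=[("top",(a*28,b*46,z),c1(*uv)) for a,b,uv in((1,1,(243,127)),(1,-1,(408,96)),(-1,-1,(424,193)),(-1,1,(262,222)))]
  r=fit(oc,[600,0,0]);print(z,*r)
E
```

```text
[ 5.71998808e+02 -4.78854572e+01  2.00952058e-01] [[-1.27159786  0.04351477]
 [ 0.30761415 -1.66661041]
 [-0.22486827  0.15562613]
 [-1.01749572  1.1806904 ]
 [ 0.03709325 -0.62102397]
 [-0.36850009 -0.74603314]
 [-0.01600402 -1.89952026]
 [ 1.54980504 -0.80770805]]
[ 5.72147870e+02 -4.95310649e+01  1.96426707e-01] [[-0.55740964 -0.27442173]
 [ 1.10453971 -1.4834065 ]
 [ 0.28396453  0.39087924]
 [-0.59833528  0.90872991]]
30 [ 4.74662703e+02  3.30940487e+02 -1.08401985e-01] [[-0.46995667 -0.40426253]
 [ 0.96981516 -0.18874513]
 [ 0.27068469  0.22049852]
 [-0.6240522   0.34720204]]
33 [ 4.74396298e+02  3.30021281e+02 -1.08690194e-01] [[-0.50621295 -0.44487163]
 [ 1.02639768 -0.20780405]
 [ 0.3125332   0.25846277]
 [-0.67620827  0.36330739]]
36 [ 4.74130303e+02  3.29102422e+02 -1.09001502e-01] [[-0.54249873 -0.48621149]
 [ 1.08335877 -0.22671522]
 [ 0.35421142  0.29684785]
 [-0.72895084  0.37894247]]
70 [ 6.31994138e+02 -3.77336991e+01  2.02749939e-01] [[-0.14182144 -0.43565283]
 [-0.16877015 -0.10827319]
 [ 0.57177485  0.17596005]
 [-0.19328356  0.34244703]]
73 [ 6.31240014e+02 -3.75891915e+01  2.02863739e-01] [[-0.19288558 -0.45438128]
 [-0.12148379 -0.1482366 ]
 [ 0.63354278  0.19474142]
 [-0.2310026   0.38307316]]
76 [ 6.30485204e+02 -3.74449021e+01  2.03019028e-01] [[-0.24447466 -0.47222618]
 [-0.07438763 -0.18879003]
 [ 0.69604667  0.21313121]
 [-0.26832249  0.42480282]]
```

```bash
cat >>h.py <<'E'
from scipy.spatial.transform import Rotation as Ro
def delta(x,y,z,psi,quiet=False):
    o=bot.get_obs();R=Ro.from_euler("xyz",o["tcp_rot"]);
    d=R.inv().apply(np.array([x,y,z])-o["tool_pos"])
    rv=(R.inv()*Ro.from_euler("xyz",[np.pi,0,psi])).as_rotvec()
    print("t",round(o["time"],2),"pos",o["tool_pos"].round(2),"rot",o["tcp_rot"].round(4),"F",o["contact_force"].round(2),"w",round(o["grip_width"],1))
    print("shift share",(d/200).round(4),"turn share",(np.degrees(rv)/45).round(4))
E
python3 - <<'E'
from h import *
delta(631,-38,110,-1.37)
# overlay shelf/carton model
import cv2
q=[573,-48.5,.2]
for n in("top","side"):
    im=cv2.imread(f"pics/{n}0.png");im=cv2.resize(im,None,fx=4,fy=4,interpolation=cv2.INTER_CUBIC)
    def line(L,col):
        p=(proj(n,place(q,L))*4+1.5).round().astype(int);cv2.polylines(im,[p.reshape(-1,1,2)],False,col,1)
    for x,z in((88,80),(-88,54),(-88,40),(88,40)): line([(x,-156,z),(x,156,z)],(0,0,255))
    for y in(-49,49,-52,52): line([(-88,y,64),(88,y,64)],(255,0,0))
    c=(proj(n,[[q[0],q[1],60]])[0]*4).astype(int)
    im=im[max(0,c[1]-260):c[1]+260,max(0,c[0]-300):c[0]+300]
    cv2.imwrite(f"pics/ov_{n}.png",im)
E
```

```text
t 0.1 pos [ 200.38 -484.86  226.12] rot [-3.1414e+00  1.4000e-03 -1.1790e+00] F [-0.09  0.32 -0.04] w 91.8
shift share [-1.242  -2.843   0.5827] turn share [-0.      0.0018  0.2432]
```

View pics/ov_top.png

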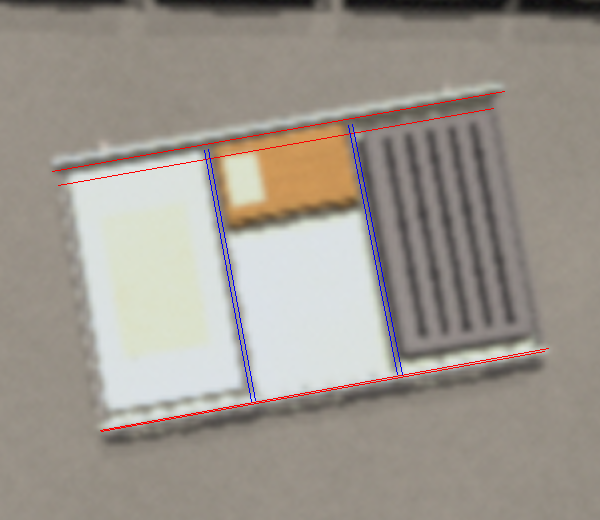

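View pics/ov_side.png

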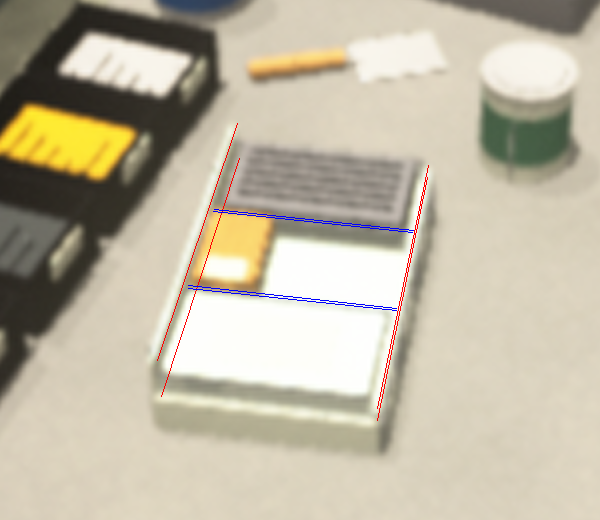

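```bash
python3 -m inch '[[[-0.08,-0.19,0.02,0,0,0,0.6],[-0.2,-0.45,0.05,0,0,0,0.6],[-0.32,-0.7,0.1,0,0,0,0.6],[-0.42,-0.95,0.1,0,0,0,0.6],[-0.42,-0.95,0.1,0,0,0,0.6],[-0.42,-0.95,0.1,0,0,0,0.6],[-0.42,-0.95,0.1,0,0,0,0.6],[-0.42,-0.95,0.1,0,0,0,0.6],[-0.42,-0.95,0.1,0,0,0,0.6],[-0.42,-0.95,0.1,0,0,0,0.6]]]'
python3 -m inch '[[[-0.08,-0.19,0,0,0,0,0.6],[-0.2,-0.45,0,0,0,0,0.6],[-0.32,-0.7,0,0,0,0,0.6],[-0.42,-0.95,0,0,0,0,0.6],[-0.42,-0.95,0,0,0,0.1,0.6],[-0.42,-0.95,0.1,0,0,0.24,0.6],[-0.42,-0.95,0.1,0,0,0.24,0.6],[-0.42,-0.95,0.1,0,0,0.24,0.6],[-0.42,-0.95,0.1,0,0,0.24,0.6],[-0.42,-0.95,0.1,0,0,0.24,0.6]]]'
python3 -c "
from h import *
delta(631,-38,86,-1.37)"
```

```text
time: 1.35
tool_pos: [343.8, -335.3, 206.7]
tcp_rot: [3.142, -0.0, -1.18]
contact_force: [-0.6, 0.0, -0.7]
grip_width: 18.6
time: 2.6
tool_pos: [487.7, -185.1, 187.2]
tcp_rot: [-3.141, -0.001, -1.367]
contact_force: [0.9, 1.0, 0.2]
grip_width: 18.4
t 2.6 pos [ 487.69 -185.12  187.23] rot [-3.1409e+00 -7.0000e-04 -1.3672e+00] F [0.88 0.96 0.15] w 18.4
shift share [-0.5759 -0.8501  0.5064] turn share [-0.0009 -0.0009  0.0035]
```

```bash
python3 -m inch '[[[-0.12,-0.18,0,0,0,0,0.6],[-0.28,-0.42,0.1,0,0,0,0.6],[-0.43,-0.64,0.2,0,0,0,0.6],[-0.53,-0.78,0.3,0,0,0,0.6],[-0.576,-0.85,0.4,0,0,0,0.6],[-0.576,-0.85,0.45,0,0,0,0.6],[-0.576,-0.85,0.5,0,0,0,0.6],[-0.576,-0.85,0.53,0,0,0,0.6],[-0.576,-0.85,0.54,0,0,0,0.6],[-0.576,-0.85,0.54,0,0,0,0.6]]]'
python3 -c "
from h import *
delta(631,-38,77,-1.37)
import cv2
for n in('top','side'): cv2.imwrite(f'pics/{n}1.png',cv2.resize(bot.capture(n)[100:260,220:420,::-1],None,fx=3.5,fy=3.5,interpolation=cv2.INTER_CUBIC))
"
```

```text
time: 3.85
tool_pos: [630.9, -38.1, 79.1]
tcp_rot: [-3.141, -0.0, -1.368]
contact_force: [0.4, -0.2, 0.9]
grip_width: 18.4
t 3.85 pos [630.85 -38.13  79.14] rot [-3.141e+00 -3.000e-04 -1.368e+00] F [ 0.39 -0.22  0.88] w 18.4
shift share [-0.0005 -0.0008  0.0107] turn share [-0.0007 -0.0004  0.0025]
```

View pics/side1.png

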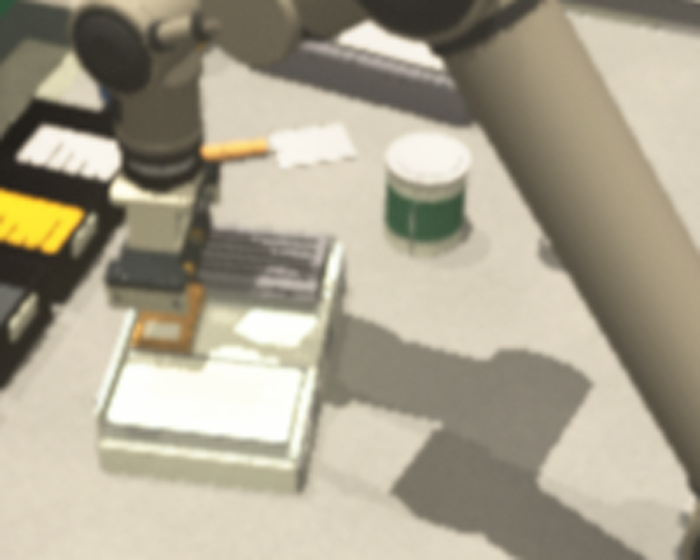

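View pics/top1.png

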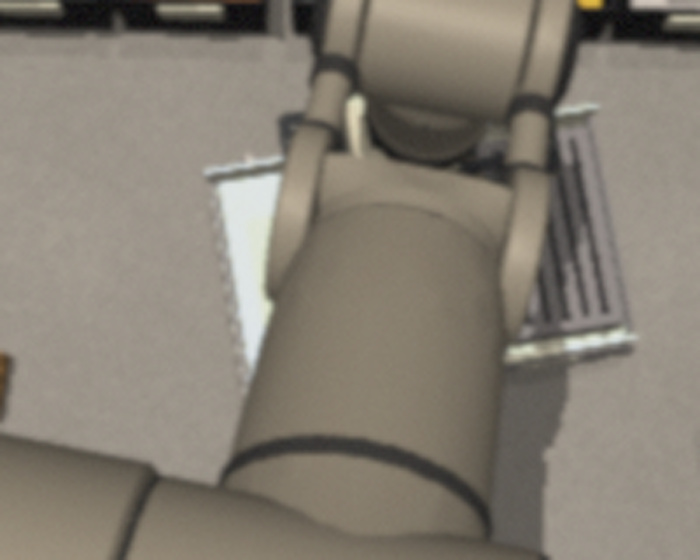

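The gripper sits over the old carton (side picture ~(165,330)) with no contact yet. Next I'll feel downward in small steps.

```bash
python3 -m inch '[[[0,0,0.002,0,0,0,0.6],[0,0,0.003,0,0,0,0.6],[0,0,0.005,0,0,0,0.6],[0,0,0.006,0,0,0,0.6],[0,0,0.008,0,0,0,0.6],[0,0,0.01,0,0,0,0.6],[0,0,0.011,0,0,0,0.6],[0,0,0.012,0,0,0,0.6],[0,0,0.012,0,0,0,0.6],[0,0,0.012,0,0,0,0.6]]]'
```

```text
time: 5.2
tool_pos: [630.8, -37.7, 76.3]
tcp_rot: [-3.142, -0.0, -1.367]
contact_force: [0.8, -0.1, 0.1]
grip_width: 18.5
```

```bash
python3 -m inch '[[[0,0,0.001,0,0,0,0.6],[0,0,0.002,0,0,0,0.6],[0,0,0.003,0,0,0,0.6],[0,0,0.004,0,0,0,0.6],[0,0,0.005,0,0,0,0.6],[0,0,0.006,0,0,0,0.6],[0,0,0.006,0,0,0,0.6],[0,0,0.006,0,0,0,0.6],[0,0,0.006,0,0,0,0.6],[0,0,0.006,0,0,0,0.6]]]'
```

```text
time: 6.45
tool_pos: [630.8, -37.7, 75.1]
tcp_rot: [-3.142, -0.0, -1.368]
contact_force: [0.2, 0.6, 1.0]
grip_width: 18.4
```

```bash
python3 -m inch '[[[0,0,0.001,0,0,0,0.6],[0,0,0.002,0,0,0,0.6],[0,0,0.003,0,0,0,0.6],[0,0,0.004,0,0,0,0.6],[0,0,0.005,0,0,0,0.6],[0,0,0.006,0,0,0,0.6],[0,0,0.006,0,0,0,0.6],[0,0,0.006,0,0,0,0.6],[0,0,0.006,0,0,0,0.6],[0,0,0.006,0,0,0,0.6]]]'
```

```text
time: 7.7
tool_pos: [630.8, -37.7, 73.9]
tcp_rot: [-3.142, -0.0, -1.367]
contact_force: [-0.0, -0.7, -0.3]
grip_width: 18.8
```

```bash
python3 -m inch '[[[0,0,0.001,0,0,0,0.6],[0,0,0.002,0,0,0,0.6],[0,0,0.003,0,0,0,0.6],[0,0,0.004,0,0,0,0.6],[0,0,0.005,0,0,0,0.6],[0,0,0.006,0,0,0,0.6],[0,0,0.006,0,0,0,0.6],[0,0,0.006,0,0,0,0.6],[0,0,0.006,0,0,0,0.6],[0,0,0.006,0,0,0,0.6]]]'
```

```text
time: 8.95
tool_pos: [630.8, -37.7, 72.9]
tcp_rot: [-3.141, -0.0, -1.367]
contact_force: [-1.8, -1.1, 3.9]
grip_width: 18.2
```

```bash
python3 -m inch '[[[0,0,0.001,0,0,0,0.6],[0,0,0.002,0,0,0,0.6],[0,0,0.003,0,0,0,0.6],[0,0,0.004,0,0,0,0.6],[0,0,0.005,0,0,0,0.6],[0,0,0.006,0,0,0,0.6],[0,0,0.006,0,0,0,0.6],[0,0,0.006,0,0,0,0.6],[0,0,0.006,0,0,0,0.6],[0,0,0.006,0,0,0,0.6]]]'; python3 -c "
from h import *
s=[572.5,-48.5];a=.2
x=630.8-118*np.cos(a);y=-37.7-118*np.sin(a);delta(x,y,72.4,-1.37)"
```

```text
time: 10.2
tool_pos: [630.9, -37.7, 72.4]
tcp_rot: [-3.141, -0.0, -1.367]
contact_force: [-2.7, 1.3, 8.8]
grip_width: 18.6
t 10.2 pos [630.92 -37.74  72.41] rot [-3.1409e+00 -4.0000e-04 -1.3674e+00] F [-2.74  1.27  8.78] w 18.6
shift share [-2.300e-03  5.906e-01 -4.000e-04] turn share [-0.0008 -0.0005  0.0033]
```

```bash
python3 -m inch '[[[0,0,0.002,0,0,0,0.6],[0,0,0.004,0,0,0,0.6],[0,0,0.006,0,0,0,0.6],[0,0,0.006,0,0,0,0.6],[0,0.01,0.006,0,0,0,0.6],[0,0.03,0.006,0,0,0,0.6],[0,0.05,0.006,0,0,0,0.6],[0,0.07,0.006,0,0,0,0.6],[0,0.085,0.006,0,0,0,0.6],[0,0.1,0.006,0,0,0,0.6]]]'; python3 -c "
from h import *
import cv2
cv2.imwrite('pics/side2.png',cv2.resize(bot.capture('side')[130:250,220:400,::-1],None,fx=4,fy=4,interpolation=cv2.INTER_CUBIC))
"
```

```text
time: 11.45
tool_pos: [614.7, -41.9, 72.5]
tcp_rot: [-3.133, -0.003, -1.368]
contact_force: [5.8, 1.5, 7.7]
grip_width: 18.6
```

View pics/side2.png

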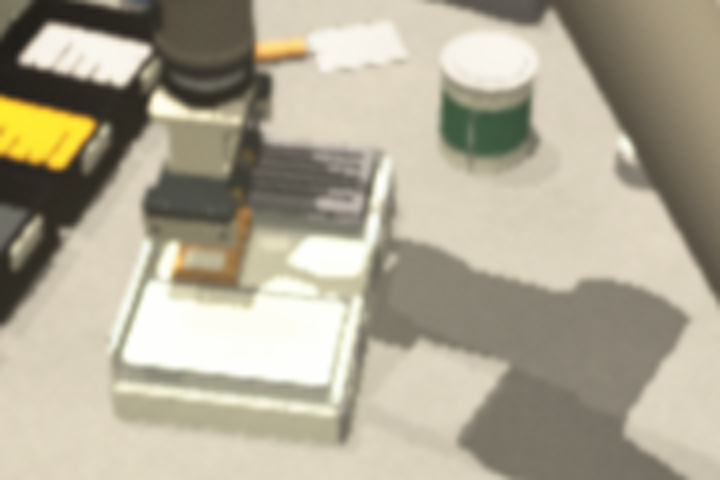

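```bash
python3 -m inch '[[[0,0,0.003,0,0,0,0.6],[0,0.01,0.005,0,0,0,0.6],[0,0.03,0.005,0,0,0,0.6],[0,0.06,0.005,0,0,0,0.6],[0,0.09,0.005,0,0,0,0.6],[0,0.12,0.005,0,0,0,0.6],[0,0.14,0.005,0,0,0,0.6],[0,0.15,0.005,0,0,0,0.6],[0,0.15,0.005,0,0,0,0.6],[0,0.15,0.005,0,0,0,0.6]]]'; python3 -c "
from h import *
import cv2
cv2.imwrite('pics/side3.png',cv2.resize(bot.capture('side')[130:250,220:400,::-1],None,fx=4,fy=4,interpolation=cv2.INTER_CUBIC))
"
```

```text
time: 12.75
tool_pos: [586.2, -48.3, 72.1]
tcp_rot: [-3.131, -0.004, -1.368]
contact_force: [6.3, 0.4, 11.5]
grip_width: 18.7
```

View pics/side3.png

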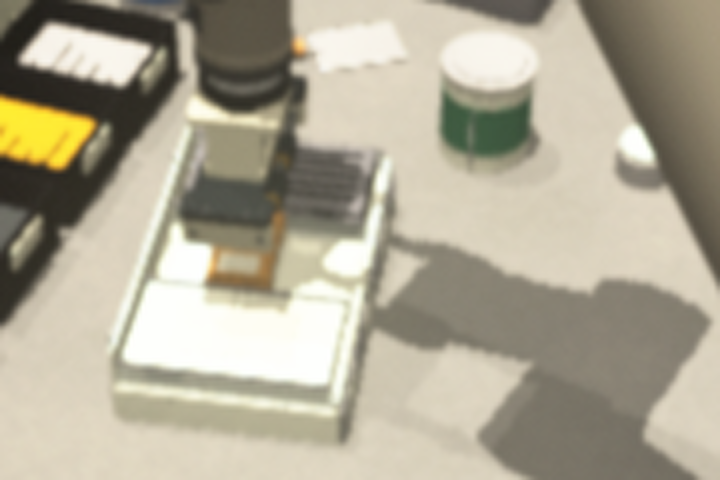

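It moves with the tool, so I'll keep pulling.

```bash
python3 -m inch '[[[0,0.02,0,0,0,0,0.6],[0,0.05,0,0,0,0,0.6],[0,0.08,0,0,0,0,0.6],[0,0.11,0,0,0,0,0.6],[0,0.14,0,0,0,0,0.6],[0,0.16,0,0,0,0,0.6],[0,0.18,0,0,0,0,0.6],[0,0.2,0,0,0,0,0.6],[0,0.2,0,0,0,0,0.6],[0,0.2,0,0,0,0,0.6]]]'; python3 -c "
from h import *
import cv2
cv2.imwrite('pics/side4.png',cv2.resize(bot.capture('side')[130:250,220:400,::-1],None,fx=4,fy=4,interpolation=cv2.INTER_CUBIC))
"
```

```text
time: 14.05
tool_pos: [547.2, -56.0, 72.0]
tcp_rot: [-3.131, -0.003, -1.368]
contact_force: [7.3, 3.1, 12.4]
grip_width: 18.2
```

View pics/side4.png

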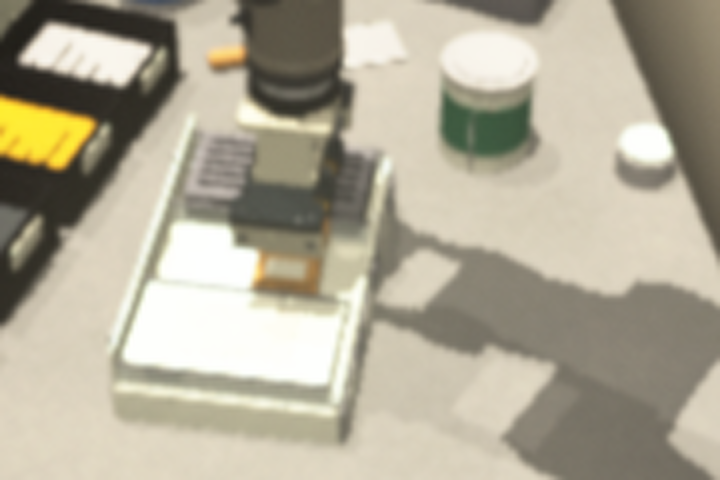

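```bash
python3 -m inch '[[[0,0.02,0,0,0,0,0.6],[0,0.04,0,0,0,0,0.6],[0,0.06,0,0,0,0,0.6],[0,0.08,0,0,0,0,0.6],[0,0.1,0,0,0,0,0.6],[0,0.12,0,0,0,0,0.6],[0,0.14,0,0,0,0,0.6],[0,0.15,0,0,0,0,0.6],[0,0.16,0,0,0,0,0.6],[0,0.17,0,0,0,0,0.6]]]'
```

```text
time: 15.35
tool_pos: [515.1, -63.4, 72.2]
tcp_rot: [-3.128, -0.005, -1.368]
contact_force: [9.2, 3.0, 12.5]
grip_width: 18.5
```

```bash
python3 -m inch '[[[0,0.01,0,0,0,0,0.6],[0,0.02,0,0,0,0,0.6],[0,0.025,0,0,0,0,0.6],[0,0.03,0,0,0,0,0.6],[0,0.03,0,0,0,0,0.6],[0,0.03,0,0,0,0,0.6],[0,0.03,0,0,0,0,0.6],[0,0.03,0,0,0,0,0.6],[0,0.03,0,0,0,0,0.6],[0,0.03,0,0,0,0,0.6]]]'; python3 -c "
from h import *
import cv2
cv2.imwrite('pics/side5.png',cv2.resize(bot.capture('side')[130:250,220:400,::-1],None,fx=4,fy=4,interpolation=cv2.INTER_CUBIC))
"
```

```text
time: 16.6
tool_pos: [509.5, -64.8, 72.4]
tcp_rot: [-3.128, -0.005, -1.368]
contact_force: [8.4, 1.4, 13.3]
grip_width: 18.4
```

View pics/side5.png

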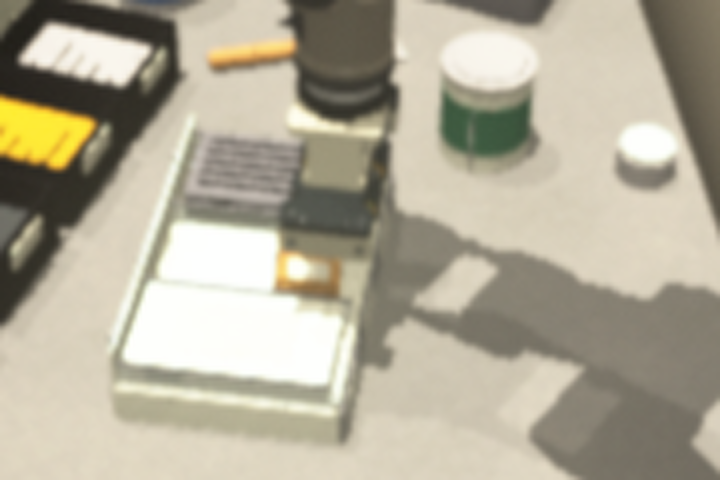

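```bash
cat >>h.py <<'E'
import cv2
def overlay(n,im,boxes,q,name,sc=4,half=(350,280)):
    im=cv2.resize(im[:,:,::-1],None,fx=sc,fy=sc,interpolation=cv2.INTER_CUBIC)
    def line(L,col,qq=q):
        p=(proj(n,place(qq,L))*sc+1.5).round().astype(int);cv2.polylines(im,[p.reshape(-1,1,2)],False,col,1)
    for x,z in((88,80),(-88,54),(-93,54)): line([(x,-156,z),(x,156,z)],(0,0,255))
    for b,z in boxes: line([(28,46,z),(28,-46,z),(-28,-46,z),(-28,46,z),(28,46,z)],(255,0,0),b)
    c=(proj(n,[[q[0],q[1],60]])[0]*sc).astype(int)
    cv2.imwrite(f"pics/{name}.png",im[max(0,c[1]-half[1]):c[1]+half[1],max(0,c[0]-half[0]):c[0]+half[0]])
E
python3 -c "
from h import *
q=[572.5,-48.5,.2]
b=place(q,[(-60,0,0)])[0];print(b)
overlay('side',bot.capture('side'),[([b[0],b[1],.2],73)],q,'ov5')"
```

```text
[513.69600533 -60.42015985   0.        ]
```

View pics/ov5.png

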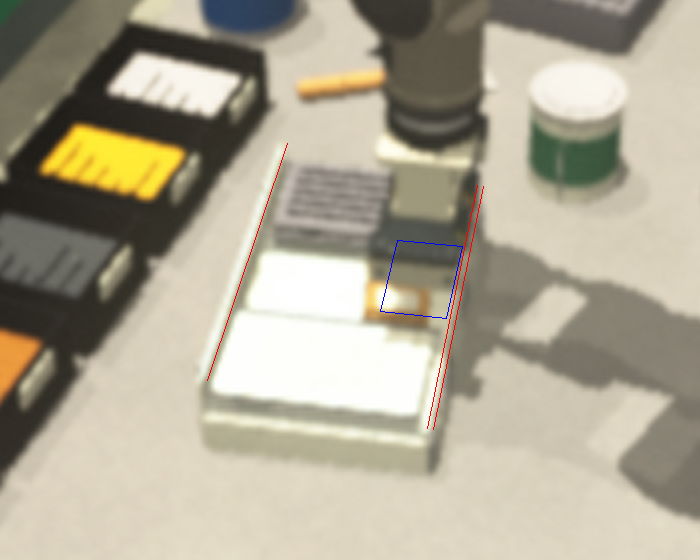

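The carton lags about 14 mm behind the tool (its corners are at (367,317) and (427,327), against (381,312) and (447,318) expected at the lip). The tips have slipped toward the front of the lid, so I'll lift, move back and press harder.

```bash
python3 -m inch '[[[0,0,-0.015,0,0,0,0.6],[0,0,-0.025,0,0,0,0.6],[0,-0.03,-0.025,0,0,0,0.6],[-0.01,-0.07,-0.025,0,0,0,0.6],[-0.018,-0.1,-0.025,0,0,0,0.6],[-0.018,-0.1,-0.022,0,0,0,0.6],[-0.018,-0.1,-0.018,0,0,0,0.6],[-0.018,-0.1,-0.016,0,0,0,0.6],[-0.018,-0.1,-0.014,0,0,0,0.6],[-0.018,-0.1,-0.014,0,0,0,0.6]]]'; python3 -c "
from h import *
q=[572.5,-48.5,.2]
b=place(q,[(-60,0,0)])[0]
overlay('side',bot.capture('side'),[([b[0],b[1],.2],73)],q,'ov6')"
```

```text
time: 17.95
tool_pos: [522.3, -56.3, 72.6]
tcp_rot: [-3.141, -0.0, -1.368]
contact_force: [-0.9, 2.7, 6.6]
grip_width: 18.1
```

View pics/ov6.png

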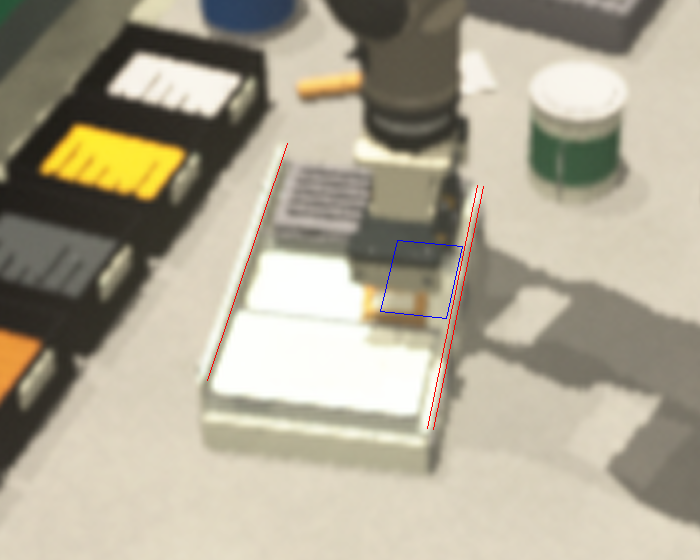

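```bash
python3 -m inch '[[[0,0,0.002,0,0,0,0.6],[0,0,0.004,0,0,0,0.6],[0,0,0.006,0,0,0,0.6],[0,0,0.008,0,0,0,0.6],[0,0,0.01,0,0,0,0.6],[0,0,0.011,0,0,0,0.6],[0,0,0.011,0,0,0,0.6],[0,0,0.011,0,0,0,0.6],[0,0,0.011,0,0,0,0.6],[0,0,0.011,0,0,0,0.6]]]'
```

```text
time: 19.25
tool_pos: [522.4, -56.3, 71.6]
tcp_rot: [-3.14, -0.0, -1.367]
contact_force: [-4.1, 2.2, 17.9]
grip_width: 18.2
```

```bash
python3 -m inch '[[[0,0.01,0,0,0,0,0.6],[0,0.025,0,0,0,0,0.6],[0,0.04,0,0,0,0,0.6],[0,0.055,0,0,0,0,0.6],[0,0.07,0,0,0,0,0.6],[0,0.08,0,0,0,0,0.6],[0,0.085,0,0,0,0,0.6],[0,0.09,0,0,0,0,0.6],[0,0.09,0,0,0,0,0.6],[0,0.09,0,0,0,0,0.6]]]'; python3 -c "
from h import *
q=[572.5,-48.5,.2]
b=place(q,[(-60,0,0)])[0]
overlay('side',bot.capture('side'),[([b[0],b[1],.2],73)],q,'ov7')"
```

```text
time: 20.5
tool_pos: [508.6, -60.8, 72.0]
tcp_rot: [-3.133, -0.004, -1.368]
contact_force: [7.5, 0.5, 8.6]
grip_width: 18.3
```

View pics/ov7.png

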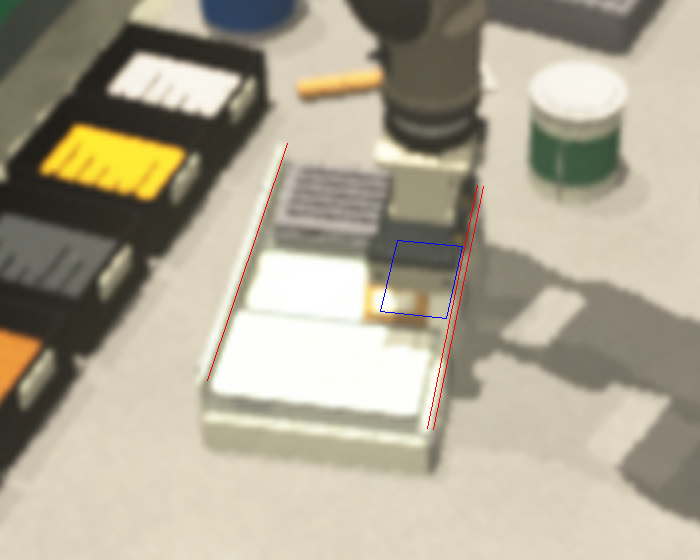

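The tips slid while the carton stayed put, because the vertical force dropped as the horizontal load built up. I'll lift and look.

```bash
python3 -m inch '[[[0,0,-0.02,0,0,0,0.6],[0,0,-0.1,0,0,0,0.6],[0,-0.05,-0.25,0,0,0,0.6],[0,-0.05,-0.35,0,0,0,0.6],[0,-0.05,-0.4,0,0,0,0.6],[0,-0.05,-0.4,0,0,0,0.6],[0,-0.05,-0.4,0,0,0,0.6],[0,-0.05,-0.4,0,0,0,0.6],[0,-0.05,-0.25,0,0,0,0.6],[0,-0.05,-0.15,0,0,0,0.6]]]'; python3 -c "
from h import *
q=[572.5,-48.5,.2]
b=place(q,[(-60,0,0)])[0]
overlay('side',bot.capture('side'),[([b[0],b[1],.2],73)],q,'ov8',sc=6)
overlay('top',bot.capture('top'),[([b[0],b[1],.2],73)],q,'ov8t',sc=5)
o=bot.get_obs();print(o['tool_pos'],o['contact_force'])"
```

```text
time: 21.8
tool_pos: [513.9, -57.9, 98.5]
tcp_rot: [3.14, 0.001, -1.367]
contact_force: [-0.3, 0.0, 0.4]
grip_width: 18.3
[512.7494165  -57.60021405  97.54079408] [-0.71877462 -0.2356845   1.29625414]
```

View pics/ov8.png

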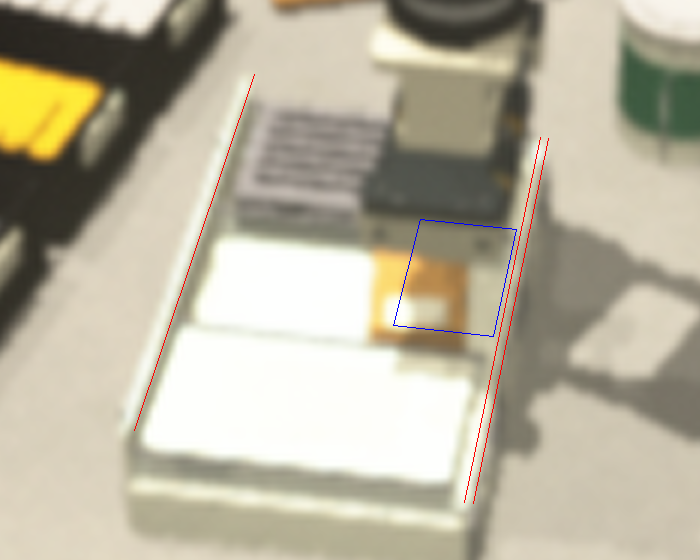

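View pics/ov8t.png

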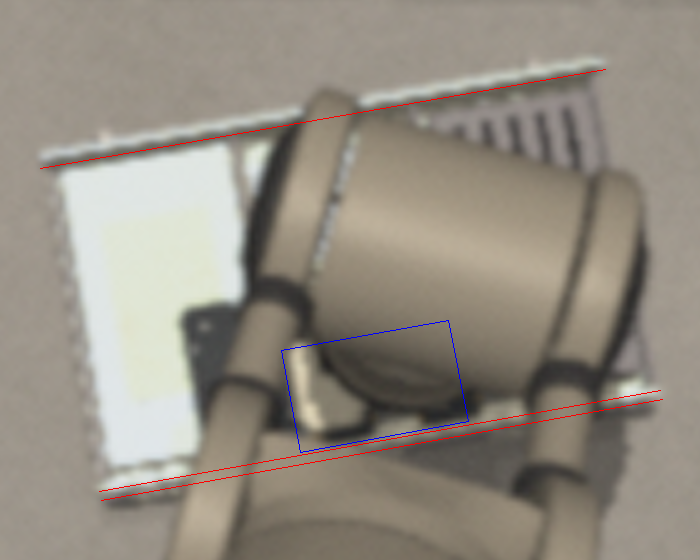

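```bash
python3 - <<'E'
from h import *
q=[572.5,-48.5,.2]
c=(proj('side',[[q[0],q[1],60]])[0]*6).astype(int); o=np.array([max(0,c[0]-350),max(0,c[1]-280)])
for nm,pts in dict(left=[(373,250),(370,340)],right=[(468,255),(464,347)],bottom=[(370,340),(464,347)]).items():
    P_=[ray('side',*((np.array(p)+o-1.5)/6),73) for p in pts]
    d=P_[1]-P_[0]; print(nm,[p.round(1) for p in P_],np.linalg.norm(d).round(1),"angle",np.arctan2(d[1],d[0]).round(3))
    # shelf local
    R=np.array([[np.cos(.2),np.sin(.2)],[-np.sin(.2),np.cos(.2)]])
    print([ (R@(p[:2]-q[:2])).round(1) for p in P_])
E
```

```text
left [array([565.6, -64.9,  73. ]), array([539.6,   6.1,  73. ])] 75.6 angle 1.922
[array([-10. , -14.7]), array([-21.4,  60.1])]
right [array([513.5, -79.8,  73. ]), array([489.2,  -6.7,  73. ])] 77.0 angle 1.891
[array([-64.1, -19. ]), array([-73.3,  57.5])]
bottom [array([539.6,   6.1,  73. ]), array([489.2,  -6.7,  73. ])] 52.0 angle -2.892
[array([-21.4,  60.1]), array([-73.3,  57.5])]
```

The side view shows the carton yawed about +0.1 rad in the lane. Its near front corner is ahead and its right (−y) side lags. I'll press right of centre with the fingers shut and pull from there.

```bash
python3 -c "
from h import *
b=place([572.5,-48.5,.2],[(-38,-22,0)])[0];print(b)
delta(b[0],b[1],73.8,-1.371)"
```

```text
[539.62819532 -77.61089928   0.        ]
t 21.9 pos [512.75 -57.6   97.54] rot [ 3.1367e+00  2.3000e-03 -1.3675e+00] F [-0.72 -0.24  1.3 ] w 18.6
shift share [ 0.1254 -0.112   0.1179] turn share [0.0062 0.0029 0.0045]
```

```bash
python3 -m inch '[[[0.03,-0.03,0,0,0,0,1],[0.06,-0.06,0,0,0,0,1],[0.1,-0.09,0,0,0,0,1],[0.125,-0.115,0.02,0,0,0,1],[0.125,-0.115,0.05,0,0,0,1],[0.125,-0.115,0.08,0,0,0,1],[0.125,-0.115,0.095,0,0,0,1],[0.125,-0.115,0.105,0,0,0,1],[0.125,-0.115,0.107,0,0,0,1],[0.125,-0.115,0.109,0,0,0,1]]]'; python3 -c "
from h import *
delta(539.6,-77.6,73.2,-1.371)"
```

```text
time: 23.15
tool_pos: [542.2, -77.8, 78.3]
tcp_rot: [-3.141, -0.0, -1.367]
contact_force: [-0.1, -0.4, -0.2]
grip_width: 0.7
t 23.15 pos [542.16 -77.83  78.27] rot [-3.1413e+00 -2.0000e-04 -1.3674e+00] F [-0.14 -0.38 -0.17] w 0.7
shift share [-0.0037  0.0123  0.0253] turn share [-0.0004 -0.0003  0.0046]
```

```bash
python3 -m inch '[[[0,0.005,0.012,0,0,0,1],[0,0.01,0.02,0,0,0,1],[0,0.01,0.023,0,0,0,1],[0,0.01,0.026,0,0,0,1],[0,0.01,0.029,0,0,0,1],[0,0.01,0.032,0,0,0,1],[0,0.01,0.035,0,0,0,1],[0,0.01,0.037,0,0,0,1],[0,0.01,0.039,0,0,0,1],[0,0.01,0.039,0,0,0,1]]]'
```

```text
time: 24.4
tool_pos: [540.4, -78.6, 71.8]
tcp_rot: [-3.14, -0.001, -1.367]
contact_force: [-4.8, -0.2, 13.2]
grip_width: 0.5
```

```bash
python3 -m inch '[[[0,0.005,0.001,0,0,0,1],[0,0.01,0.002,0,0,0,1],[0,0.015,0.003,0,0,0,1],[0,0.02,0.004,0,0,0,1],[0,0.025,0.005,0,0,0,1],[0,0.03,0.006,0,0,0,1],[0,0.04,0.007,0,0,0,1],[0,0.05,0.008,0,0,0,1],[0,0.06,0.008,0,0,0,1],[0,0.07,0.008,0,0,0,1]]]';  python3 -c "
from h import *
q=[572.5,-48.5,.2]
b=place(q,[(-60,0,0)])[0]
overlay('side',bot.capture('side'),[([b[0],b[1],.2],73)],q,'ov9',sc=6)"
```

```text
time: 25.65
tool_pos: [531.5, -81.8, 71.8]
tcp_rot: [-3.13, -0.005, -1.368]
contact_force: [8.7, 1.1, 12.3]
grip_width: 0.2
```

View pics/ov9.png

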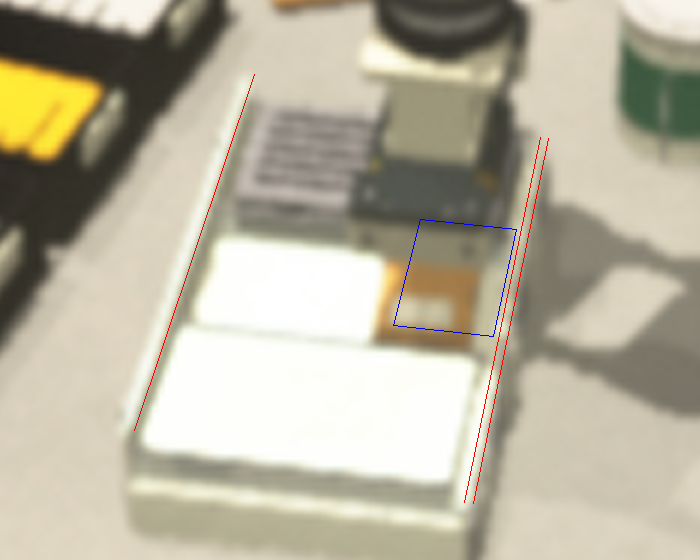

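It moves again and is squaring up, with about 8–10 mm left. I'll continue.

```bash
python3 -m inch '[[[0,0.005,0.002,0,0,0,1],[0,0.01,0.004,0,0,0,1],[0,0.02,0.004,0,0,0,1],[0,0.03,0.004,0,0,0,1],[0,0.04,0.004,0,0,0,1],[0,0.05,0.004,0,0,0,1],[0,0.055,0.004,0,0,0,1],[0,0.06,0.004,0,0,0,1],[0,0.065,0.004,0,0,0,1],[0,0.07,0.004,0,0,0,1]]]';  python3 -c "
from h import *
q=[572.5,-48.5,.2]
b=place(q,[(-60,0,0)])[0]
overlay('side',bot.capture('side'),[([b[0],b[1],.2],73)],q,'ov10',sc=6)"
```

```text
time: 26.95
tool_pos: [518.6, -84.8, 71.5]
tcp_rot: [-3.128, -0.006, -1.368]
contact_force: [8.5, 2.5, 14.5]
grip_width: 0.2
```

View pics/ov10.png

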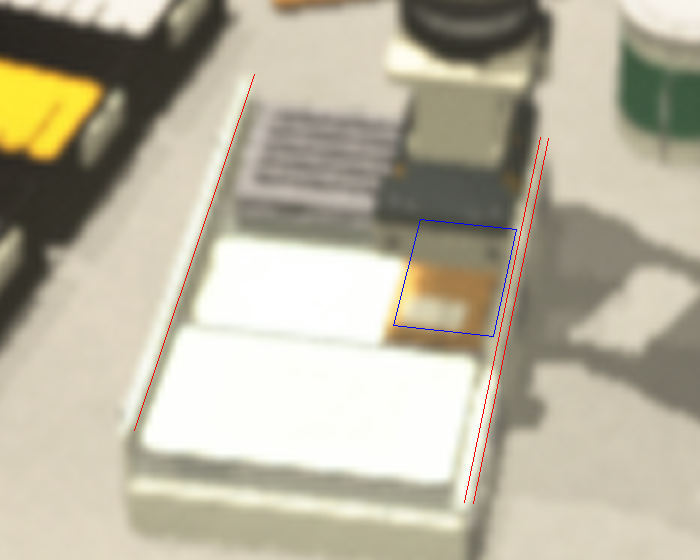

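```bash
python3 -m inch '[[[0,0.005,0.001,0,0,0,1],[0,0.01,0.001,0,0,0,1],[0,0.015,0.001,0,0,0,1],[0,0.02,0.001,0,0,0,1],[0,0.025,0.001,0,0,0,1],[0,0.03,0.001,0,0,0,1],[0,0.035,0.001,0,0,0,1],[0,0.04,0.001,0,0,0,1],[0,0.04,0.001,0,0,0,1],[0,0.04,0.001,0,0,0,1]]]'
```

```text
time: 28.25
tool_pos: [511.6, -86.3, 71.4]
tcp_rot: [-3.126, -0.006, -1.368]
contact_force: [11.5, 3.9, 13.8]
grip_width: 0.0
```

```bash
python3 -m inch '[[[0,-0.01,-0.03,0,0,0,1],[0,-0.02,-0.15,0,0,0,1],[0,-0.02,-0.35,0,0,0,1],[-0.15,-0.02,-0.45,0,0,-0.1,1],[-0.35,-0.02,-0.5,0,0,-0.3,1],[-0.6,-0.02,-0.5,0,0,-0.5,1],[-0.85,-0.02,-0.5,0,0,-0.7,1],[-1,-0.02,-0.5,0,0,-0.85,1],[-1,-0.02,-0.5,0,0,-1,1],[-1,-0.02,-0.5,0,0,-1,1]]]';  python3 -c "
from h import *
q=[572.5,-48.5,.2]
b=place(q,[(-60,0,0)])[0]
overlay('side',bot.capture('side'),[([b[0],b[1],.2],73)],q,'ov11',sc=6)
im=bot.capture('top');overlay('top',im,[([b[0],b[1],.2],73)],q,'ov11t',sc=5)
delta(474.5,330,120,-.109)"
```

```text
time: 29.5
tool_pos: [467.9, 111.4, 167.4]
tcp_rot: [3.141, 0.001, -0.582]
contact_force: [-0.1, 0.2, -0.1]
grip_width: 0.3
t 29.6 pos [468.21 110.92 167.49] rot [ 3.141e+00  4.000e-04 -5.849e-01] F [ 0.51 -0.11 -0.26] w 0.5
shift share [-0.5784 -0.9308  0.2372] turn share [ 6.000e-04  7.000e-04 -6.059e-01]
```

View pics/ov11.png

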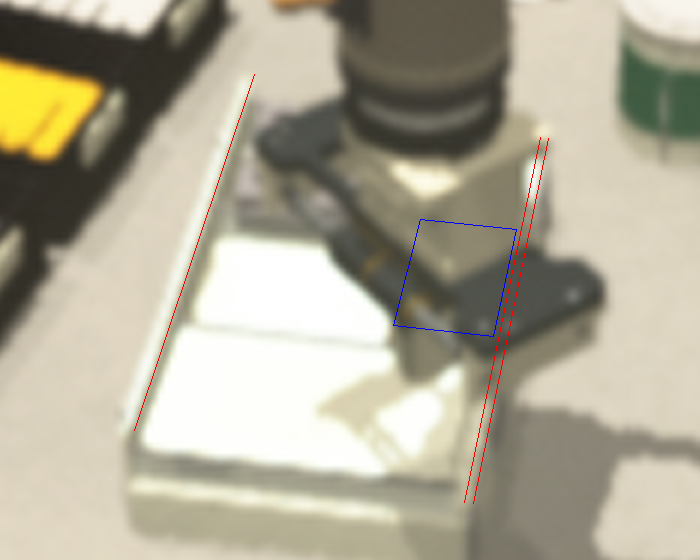

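View pics/ov11t.png

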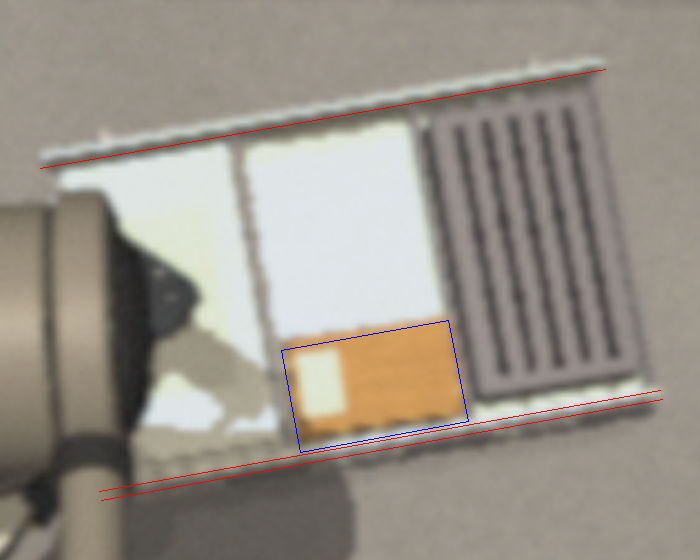

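```bash
python3 - <<'E'
from h import *
im=bot.capture('top')[:,:,::-1]
cv2.imwrite('pics/t12full.png',im)
cv2.imwrite('pics/t12.png',cv2.resize(im[170:225,310:410],None,fx=8,fy=8,interpolation=cv2.INTER_CUBIC))
h=cv2.cvtColor(im,cv2.COLOR_BGR2HSV)
m=cv2.inRange(h[170:225,310:380],(8,90,90),(22,255,255))
m=cv2.morphologyEx(m,cv2.MORPH_CLOSE,np.ones((9,9)))
n,l,st,_=cv2.connectedComponentsWithStats(m);k=1+st[1:,4].argmax()
print(st[k]); pts=np.argwhere(l==k)[:,::-1].astype(np.float32)+[310,170]
W=np.array([ray('top',u,v,73.15)[:2] for u,v in pts]);c,s=np.cos(.2),np.sin(.2)
r=cv2.minAreaRect(W.astype(np.float32));print(r)
E
```

```text
[ 17  12  36  24 583]
((517.8299560546875, -59.78921890258789), (53.433074951171875, 92.04671478271484), 10.297818183898926)
```

View pics/t12.png

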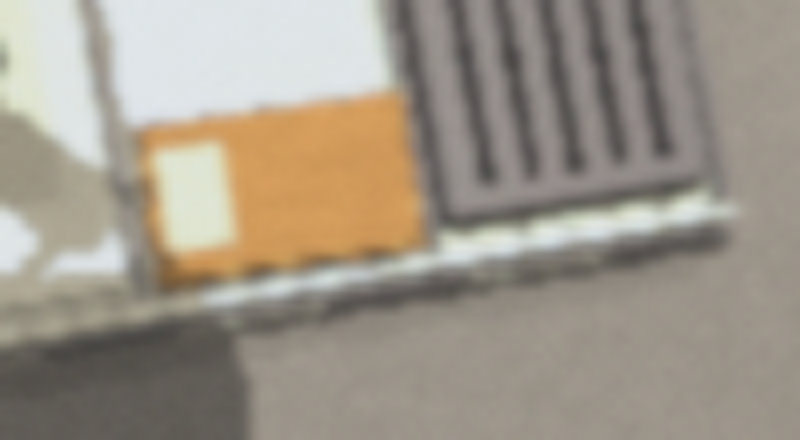

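The top view shows the old carton flush along the lip: its front edge runs (165,290)–(425,247) in the crop, yaw 0.18. Now for the new carton.

```bash
python3 -m inch '[[[-0.1,-0.16,0.04,0,0,-0.1,-1],[-0.25,-0.4,0.08,0,0,-0.25,-1],[-0.4,-0.65,0.13,0,0,-0.4,-1],[-0.52,-0.84,0.2,0,0,-0.55,-1],[-0.578,-0.93,0.3,0,0,-0.606,-1],[-0.578,-0.93,0.4,0,0,-0.606,-1],[-0.578,-0.93,0.5,0,0,-0.606,-1],[-0.578,-0.93,0.53,0,0,-0.606,-1],[-0.578,-0.93,0.53,0,0,-0.606,-1],[-0.578,-0.93,0.53,0,0,-0.606,-1]]]';  python3 -c "
from h import *
delta(474.5,330,8,-.109)
cv2.imwrite('pics/s13.png',cv2.resize(bot.capture('side')[230:340,200:360,::-1],None,fx=5,fy=5,interpolation=cv2.INTER_CUBIC))"
```

```text
time: 30.9
tool_pos: [474.7, 330.1, 62.6]
tcp_rot: [-3.141, -0.001, -0.107]
contact_force: [-0.0, -0.4, 0.1]
grip_width: 91.2
t 30.9 pos [474.73 330.14  62.56] rot [-3.1408e+00 -1.3000e-03 -1.0690e-01] F [-0.04 -0.41  0.08] w 91.2
shift share [-0.0014  0.001   0.2728] turn share [-0.001  -0.0017  0.0027]
```

View pics/s13.png

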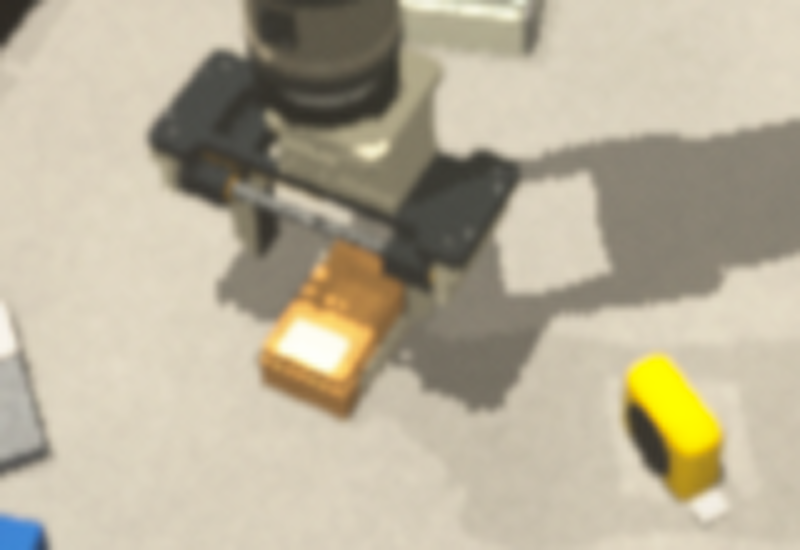

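The gripper straddles the new carton squarely. I'll descend and grip.

```bash
python3 -m inch '[[[0,0,0.08,0,0,0,-1],[0,0,0.16,0,0,0,-1],[0,0,0.23,0,0,0,-1],[0,0,0.26,0,0,0,-1],[0,0,0.27,0,0,0,-1],[0,0,0.27,0,0,0,1],[0,0,0.27,0,0,0,1],[0,0,0.27,0,0,0,1],[0,0,0.27,0,0,0,1],[0,0,0.27,0,0,0,1]]]';python3 -c "
from h import *
b=place([575.5,-48,.195],[(25,0,0)])[0];print(b);delta(b[0],b[1],140,.195)"
```

```text
time: 32.2
tool_pos: [474.3, 330.2, 7.9]
tcp_rot: [-3.141, -0.001, -0.106]
contact_force: [0.4, -0.3, 0.9]
grip_width: 55.5
[600.02619174 -43.15583663   0.        ]
t 32.2 pos [474.34 330.19   7.94] rot [-3.1413e+00 -7.0000e-04 -1.0610e-01] F [ 0.4  -0.33  0.91] w 55.5
shift share [ 0.8229  1.7895 -0.6602] turn share [-2.000e-04 -9.000e-04 -3.833e-01]
```

```bash
python3 - <<'E'
from h import *
im=cv2.imread('pics/top0.png')
cv2.imwrite('pics/d.png',cv2.resize(im[140:210,305:375],None,fx=8,fy=8,interpolation=cv2.INTER_CUBIC))
R=np.array([[np.cos(.2),np.sin(.2)],[-np.sin(.2),np.cos(.2)]])
for z in(40,64):
  for s in(-50.5,50.5):
    print(z,s,[((proj('top',place([575.5,-48,.2],[(x,s,z)]))[0]-[305,140])*8+3.5).round(0) for x in(50,0,-50)])
E
```

```text
40 -50.5 [array([395., 115.]), array([423., 253.]), array([450., 392.])]
40 50.5 [array([113., 165.]), array([139., 304.]), array([165., 444.])]
64 -50.5 [array([403.,  99.]), array([430., 239.]), array([459., 382.])]
64 50.5 [array([113., 150.]), array([140., 291.]), array([166., 434.])]
```

View pics/d.png

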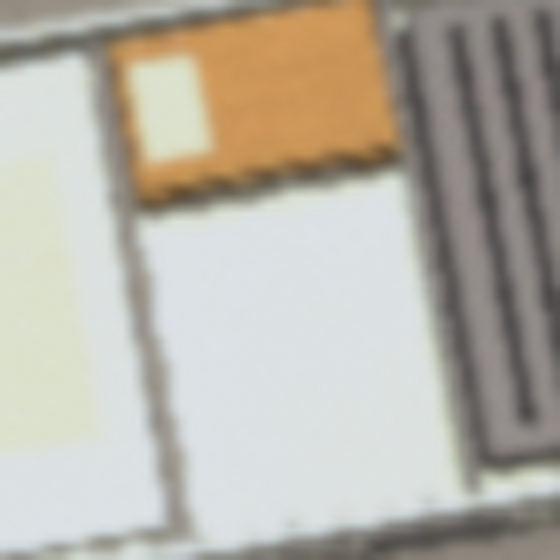

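```bash
python3 -m inch '[[[0,0,-0.05,0,0,0,1],[0,0,-0.2,0,0,0,1],[0,0.05,-0.4,0,0,0,1],[0.1,0.2,-0.52,0,0,0,1],[0.2,0.4,-0.55,0,0,-0.05,1],[0.3,0.65,-0.55,0,0,-0.15,1],[0.38,0.85,-0.55,0,0,-0.25,1],[0.42,0.95,-0.55,0,0,-0.35,1],[0.42,0.95,-0.55,0,0,-0.383,1],[0.42,0.95,-0.55,0,0,-0.383,1]]]';python3 -c "
from h import *
b=place([575.5,-48,.195],[(25,-.6,0)])[0];print(b);delta(b[0],b[1],115,.195)
im=bot.capture('side')[:,:,::-1];cv2.imwrite('pics/s14.png',cv2.resize(im[130:290,200:360],None,fx=4,fy=4,interpolation=cv2.INTER_CUBIC))"
```

```text
time: 33.45
tool_pos: [537.0, 132.8, 117.7]
tcp_rot: [-3.141, 0.001, 0.194]
contact_force: [-0.5, 0.6, -2.7]
grip_width: 55.6
[600.14245166 -43.74446523   0.        ]
t 33.45 pos [537.03 132.76 117.69] rot [-3.1412e+00  6.0000e-04  1.9400e-01] F [-0.54  0.57 -2.74] w 55.6
shift share [0.1395 0.9268 0.013 ] turn share [-0.0004  0.0008 -0.0013]
```

View pics/s14.png

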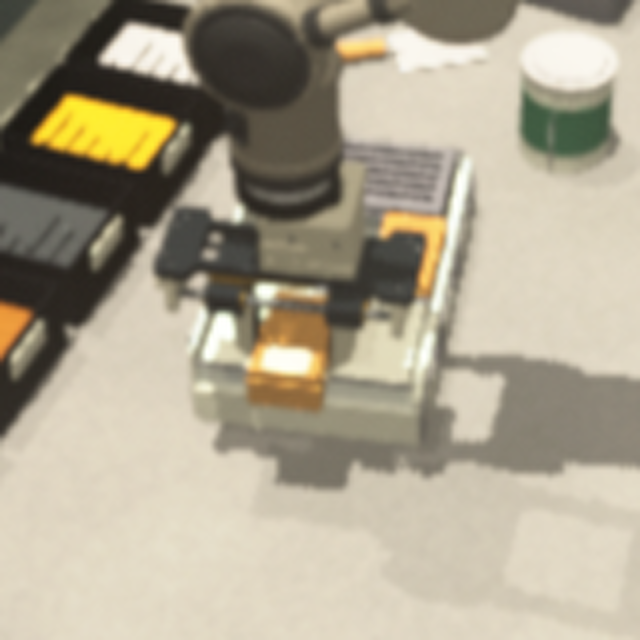

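Held level and weighing about 2.7 N. Next I'll move it over the lane.

```bash
python3 -m inch '[[[0.02,0.15,0,0,0,0,1],[0.06,0.4,0,0,0,0,1],[0.1,0.65,0,0,0,0,1],[0.13,0.85,0,0,0,0,1],[0.1395,0.927,0,0,0,0,1],[0.1395,0.927,0.05,0,0,0,1],[0.1395,0.927,0.12,0,0,0,1],[0.1395,0.927,0.18,0,0,0,1],[0.1395,0.927,0.19,0,0,0,1],[0.1395,0.927,0.19,0,0,0,1]]]';python3 -c "
from h import *
delta(600.14,-43.74,48,.195)
q=[575.5,-48,.195]
b=place(q,[(25,-.6,0)])[0]
overlay('side',bot.capture('side'),[([b[0],b[1],.195],bot.get_obs()['tool_pos'][2]-8+33)],q,'ov15',sc=6)
overlay('top',bot.capture('top'),[([b[0],b[1],.195],bot.get_obs()['tool_pos'][2]-8+33)],q,'ov15t',sc=5)"
```

```text
time: 34.75
tool_pos: [600.7, -43.9, 79.6]
tcp_rot: [3.142, 0.0, 0.195]
contact_force: [-0.0, 0.1, -3.6]
grip_width: 55.8
t 34.75 pos [600.74 -43.86  79.61] rot [3.1416e+00 1.0000e-04 1.9520e-01] F [-0.04  0.13 -3.58] w 55.8
shift share [-0.0028 -0.0012  0.158 ] turn share [0.     0.0002 0.0002]
```

View pics/ov15.png

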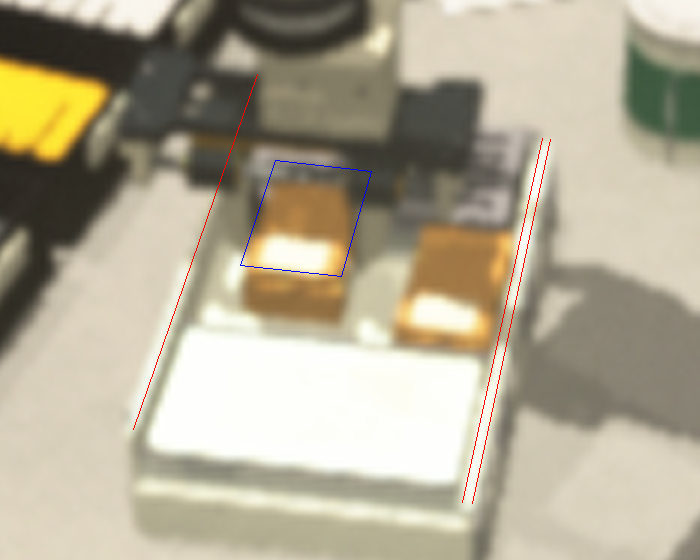

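View pics/ov15t.png

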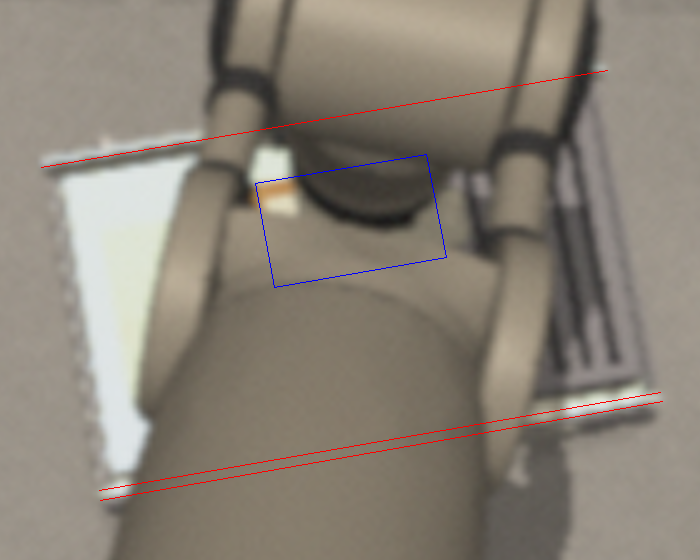

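```bash
python3 -m inch '[[[0,0,0.01,0,0,0,1],[0,0,0.02,0,0,0,1],[0,0,0.03,0,0,0,1],[0,0,0.04,0,0,0,1],[0,0,0.05,0,0,0,1],[0,0,0.06,0,0,0,1],[0,0,0.07,0,0,0,1],[0,0,0.08,0,0,0,1],[0,0,0.09,0,0,0,1],[0,0,0.1,0,0,0,1]]]'
```

```text
time: 36.1
tool_pos: [600.7, -44.2, 59.6]
tcp_rot: [3.142, -0.0, 0.195]
contact_force: [0.1, -0.4, -4.0]
grip_width: 55.2
```

It's inside the lane with no contact. I'll lower it to the deck.

```bash
python3 -m inch '[[[0,0,0.01,0,0,0,1],[0,0,0.02,0,0,0,1],[0,0,0.03,0,0,0,1],[0,0,0.038,0,0,0,1],[0,0,0.044,0,0,0,1],[0,0,0.049,0,0,0,1],[0,0,0.052,0,0,0,1],[0,0,0.055,0,0,0,1],[0,0,0.057,0,0,0,1],[0,0,0.058,0,0,0,1]]]'
```

```text
time: 37.35
tool_pos: [600.7, -44.3, 48.1]
tcp_rot: [3.142, 0.0, 0.195]
contact_force: [0.2, -0.4, -3.5]
grip_width: 55.3
```

```bash
python3 -m inch '[[[0,0,0.002,0,0,0,1],[0,0,0.003,0,0,0,1],[0,0,0.004,0,0,0,1],[0,0,0.005,0,0,0,1],[0,0,0.006,0,0,0,1],[0,0,0.007,0,0,0,1],[0,0,0.008,0,0,0,1],[0,0,0.009,0,0,0,1],[0,0,0.01,0,0,0,1],[0,0,0.01,0,0,0,1]]]'
```

```text
time: 38.6
tool_pos: [600.8, -44.3, 47.9]
tcp_rot: [3.141, -0.001, 0.195]
contact_force: [-6.0, 0.7, 11.5]
grip_width: 56.0
```

```bash
python3 -m inch '[[[0,0,-0.005,0,0,0,1],[0,0,-0.006,0,0,0,-0.4],[0,0,-0.006,0,0,0,-0.4],[0,0,-0.006,0,0,0,-0.4],[0,0,-0.006,0,0,0,-0.4],[0,0,-0.02,0,0,0,-0.4],[0,0,-0.08,0,0,0,-0.4],[0,0,-0.18,0,0,0,-0.4],[0,0,-0.25,0,0,0,-0.4],[0,0,-0.25,0,0,0,-0.4]]]';python3 -c "
from h import *
delta(600.14,-43.74,90,-1.37)
q=[575.5,-48,.195]
b=place(q,[(25,-.6,0)])[0]
overlay('side',bot.capture('side'),[([b[0],b[1],.195],73)],q,'ov16',sc=6)"
```

```text
time: 39.85
tool_pos: [601.6, -44.4, 97.8]
tcp_rot: [3.14, -0.003, 0.195]
contact_force: [0.2, -0.7, -0.0]
grip_width: 64.1
t 39.85 pos [601.61 -44.43  97.79] rot [ 3.1402e+00 -3.0000e-03  1.9470e-01] F [ 0.22 -0.66 -0.02] w 64.1
shift share [-0.0067 -0.0049  0.0389] turn share [-1.6000e-03 -4.3000e-03  1.9923e+00]
```

View pics/ov16.png

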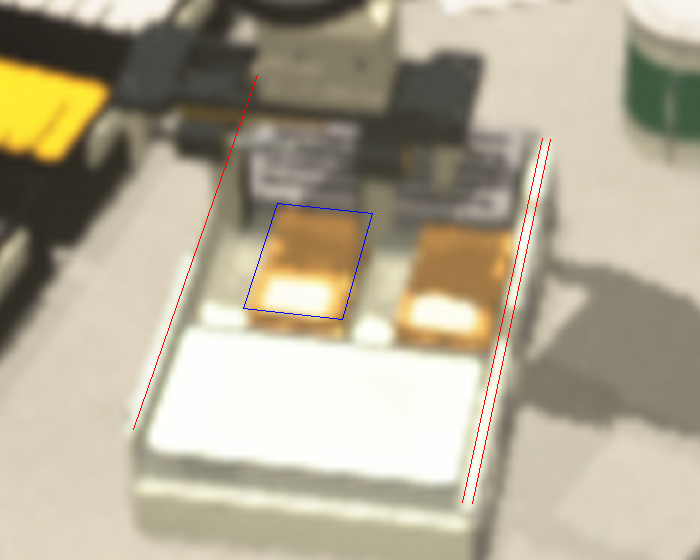

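The new carton stands flat and square behind the old one. I'll turn the tool back to the pulling orientation.

```bash
python3 -m inch '[[[0,0,0,0,0,0.1,0.6],[0,0,0,0,0,0.25,0.6],[0,0,0,0,0,0.45,0.6],[0,0,0,0,0,0.65,0.6],[0,0,0,0,0,0.85,0.6],[0,0,0,0,0,1,0.6],[0,0,0,0,0,1,0.6],[0,0,0,0,0,1,0.6],[0,0,0,0,0,1,0.6],[0,0,0,0,0,1,0.6]]]';python3 -c "
from h import *
delta(600.7,-44.6,79,-1.375)"
```

```text
time: 41.15
tool_pos: [600.7, -44.2, 96.1]
tcp_rot: [3.142, -0.0, -0.59]
contact_force: [-0.4, 0.5, 0.3]
grip_width: 18.2
t 41.15 pos [600.7  -44.24  96.07] rot [ 3.1415 -0.     -0.5901] F [-0.36  0.54  0.28] w 18.2
shift share [0.001  0.0015 0.0854] turn share [ 1.000e-04 -1.000e-04  9.994e-01]
```

```bash
python3 -m inch '[[[0,0,0,0,0,0.1,0.6],[0,0,0,0,0,0.25,0.6],[0,0,0,0,0,0.45,0.6],[0,0,0.01,0,0,0.65,0.6],[0,0,0.03,0,0,0.85,0.6],[0,0,0.05,0,0,1,0.6],[0,0,0.07,0,0,1,0.6],[0,0,0.08,0,0,1,0.6],[0,0,0.087,0,0,1,0.6],[0,0,0.09,0,0,1,0.6]]]'
```

```text
time: 42.4
tool_pos: [600.7, -44.2, 78.1]
tcp_rot: [3.142, -0.0, -1.375]
contact_force: [0.1, -0.3, 0.1]
grip_width: 18.6
```

```bash
python3 -m inch '[[[0,0,0.002,0,0,0,0.6],[0,0,0.004,0,0,0,0.6],[0,0,0.006,0,0,0,0.6],[0,0,0.008,0,0,0,0.6],[0,0,0.01,0,0,0,0.6],[0,0,0.012,0,0,0,0.6],[0,0,0.013,0,0,0,0.6],[0,0,0.014,0,0,0,0.6],[0,0,0.015,0,0,0,0.6],[0,0,0.015,0,0,0,0.6]]]'
```

```text
time: 43.65
tool_pos: [600.8, -44.3, 75.6]
tcp_rot: [-3.141, -0.0, -1.376]
contact_force: [-1.5, 0.7, 5.1]
grip_width: 18.4
```

```bash
python3 -m inch '[[[0,0,0.002,0,0,0,0.6],[0,0,0.004,0,0,0,0.6],[0,0,0.006,0,0,0,0.6],[0,0,0.008,0,0,0,0.6],[0,0,0.01,0,0,0,0.6],[0,0,0.01,0,0,0,0.6],[0,0,0.01,0,0,0,0.6],[0,0,0.01,0,0,0,0.6],[0,0,0.01,0,0,0,0.6],[0,0,0.01,0,0,0,0.6]]]'
```

```text
time: 44.9
tool_pos: [600.9, -44.3, 74.8]
tcp_rot: [-3.14, -0.001, -1.376]
contact_force: [-3.9, 1.0, 13.8]
grip_width: 18.5
```

```bash
python3 -m inch '[[[0,0.005,0.001,0,0,0,0.6],[0,0.01,0.002,0,0,0,0.6],[0,0.015,0.003,0,0,0,0.6],[0,0.02,0.004,0,0,0,0.6],[0,0.025,0.005,0,0,0,0.6],[0,0.03,0.006,0,0,0,0.6],[0,0.04,0.007,0,0,0,0.6],[0,0.05,0.008,0,0,0,0.6],[0,0.065,0.008,0,0,0,0.6],[0,0.08,0.008,0,0,0,0.6]]]';  python3 -c "
from h import *
q=[575.5,-48,.195]
b=place(q,[(-4,0,0)])[0]
overlay('side',bot.capture('side'),[([b[0],b[1],.195],76)],q,'ov17',sc=6)"
```

```text
time: 46.15
tool_pos: [590.1, -47.7, 75.0]
tcp_rot: [-3.129, -0.004, -1.376]
contact_force: [7.1, 0.8, 12.7]
grip_width: 18.5
```

View pics/ov17.png

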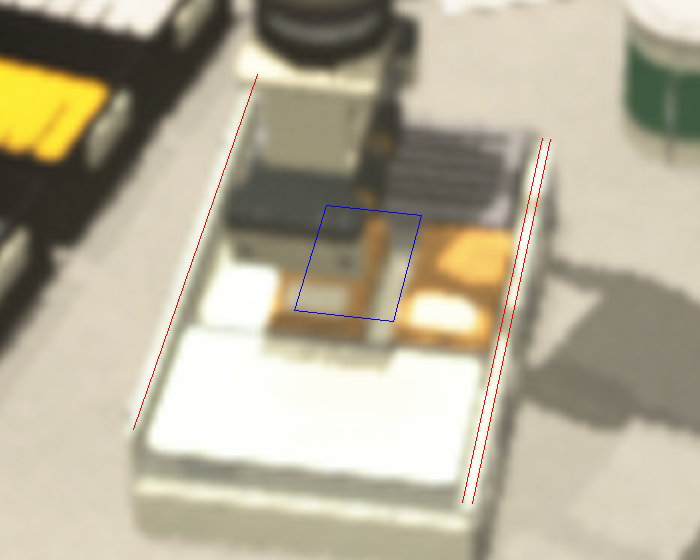

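It's moving squarely, with a gap of about 30 px left (~15–18 mm). I'll continue.

```bash
python3 -m inch '[[[0,0.01,0.002,0,0,0,0.6],[0,0.02,0.004,0,0,0,0.6],[0,0.03,0.004,0,0,0,0.6],[0,0.04,0.004,0,0,0,0.6],[0,0.05,0.004,0,0,0,0.6],[0,0.06,0.004,0,0,0,0.6],[0,0.07,0.004,0,0,0,0.6],[0,0.075,0.004,0,0,0,0.6],[0,0.08,0.004,0,0,0,0.6],[0,0.08,0.004,0,0,0,0.6]]]';  python3 -c "
from h import *
q=[575.5,-48,.195]
b=place(q,[(-4,0,0)])[0]
overlay('side',bot.capture('side'),[([b[0],b[1],.195],76)],q,'ov18',sc=6)"
```

```text
time: 47.45
tool_pos: [575.3, -51.0, 74.7]
tcp_rot: [-3.127, -0.005, -1.377]
contact_force: [8.8, 2.3, 15.0]
grip_width: 18.3
```

View pics/ov18.png

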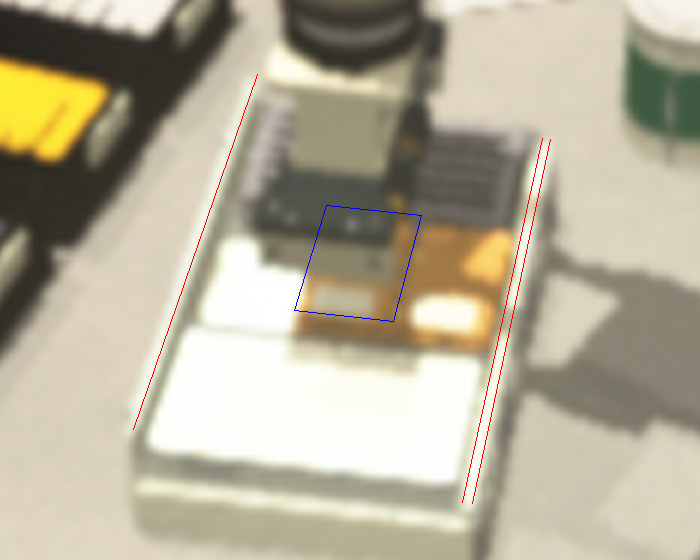

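```bash
python3 -m inch '[[[0,0.005,0.001,0,0,0,0.6],[0,0.01,0.001,0,0,0,0.6],[0,0.015,0.001,0,0,0,0.6],[0,0.02,0.001,0,0,0,0.6],[0,0.025,0.001,0,0,0,0.6],[0,0.03,0.001,0,0,0,0.6],[0,0.035,0.001,0,0,0,0.6],[0,0.04,0.001,0,0,0,0.6],[0,0.04,0.001,0,0,0,0.6],[0,0.04,0.001,0,0,0,0.6]]]';  python3 -c "
from h import *
q=[575.5,-48,.195]
b=place(q,[(-4,0,0)])[0]
overlay('side',bot.capture('side'),[([b[0],b[1],.195],76)],q,'ov19',sc=6)"
```

```text
time: 48.75
tool_pos: [568.7, -52.4, 74.7]
tcp_rot: [-3.124, -0.005, -1.377]
contact_force: [11.7, 2.5, 13.4]
grip_width: 18.0
```

View pics/ov19.png

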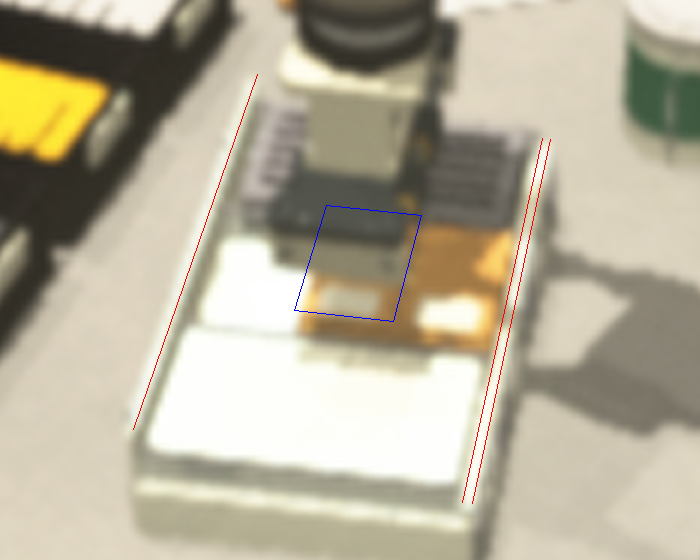

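```bash
python3 -m inch '[[[0,0,-0.02,0,0,0,0.6],[0,0,-0.15,0,0,0,0.6],[0,0,-0.35,0,0,0,0.6],[-0.1,0,-0.45,0,0,0,0.6],[-0.35,0,-0.5,0,0,0,0.6],[-0.6,0,-0.5,0,0,0,0.6],[-0.85,0,-0.5,0,0,0,0.6],[-1,0,-0.5,0,0,0,0.6],[-1,0,-0.5,0,0,0,0.6],[-1,0,-0.5,0,0,0,0.6]]]';  python3 - <<'E'
from h import *
im=bot.capture('top')[:,:,::-1]
cv2.imwrite('pics/t20.png',cv2.resize(im[130:225,290:405],None,fx=6,fy=6,interpolation=cv2.INTER_CUBIC))
cv2.imwrite('pics/t20full.png',im)
im=bot.capture('side')[:,:,::-1]
cv2.imwrite('pics/s20.png',cv2.resize(im[150:250,235:335],None,fx=6,fy=6,interpolation=cv2.INTER_CUBIC))
E
```

```text
time: 50.05
tool_pos: [522.7, 143.6, 170.1]
tcp_rot: [3.141, -0.001, -1.376]
contact_force: [-0.4, -0.1, -0.0]
grip_width: 18.6
```

View pics/t20.png

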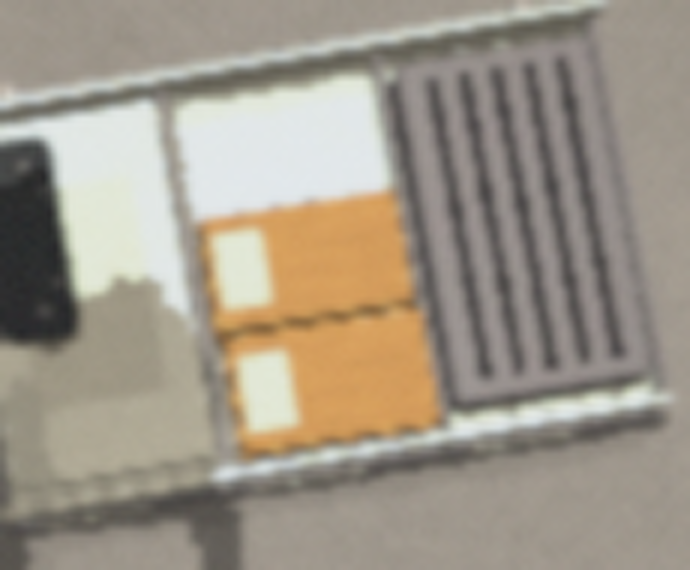

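View pics/s20.png

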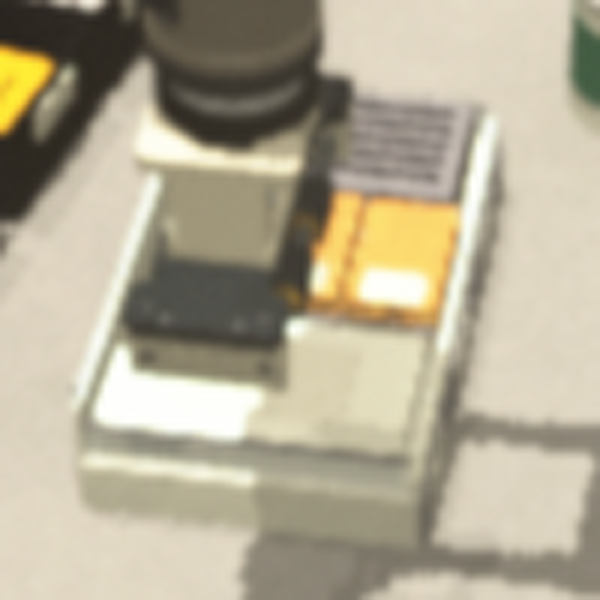

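```bash
python3 - <<'E'
from h import *
im=cv2.imread('pics/t20full.png');x0,y0=290,130
f=lambda u,v,z:ray('top',(u-2.5)/6+x0,(v-2.5)/6+y0,z)[:2]
R=np.array([[np.cos(.195),np.sin(.195)],[-np.sin(.195),np.cos(.195)]])
g=cv2.cvtColor(im,cv2.COLOR_BGR2HSV)[y0:y0+95,x0:x0+115]
big=cv2.resize(g,None,fx=6,fy=6,interpolation=cv2.INTER_CUBIC)
# labels: low sat bright inside boxes
lab={}
for n,(a,b,c,d),z in(("new",(205,225,280,315),76),("old",(232,345,305,435),73.15)):
    s=big[b:d,a:c]; m=(s[:,:,1]<70)&(s[:,:,2]>190)
    k,l,st,ce=cv2.connectedComponentsWithStats(m.astype(np.uint8));i=1+st[1:,4].argmax()
    r=cv2.minAreaRect(np.argwhere(l==i)[:,::-1].astype(np.float32));print(n,st[i],ce[i]+[a,b],r[1:])
    lab[n]=f(*(ce[i]+[a,b]),z)
d=R@(lab["new"]-lab["old"]);print("label vec local",d,np.hypot(*d))
for nm,p in dict(oldFL=(240,456,73.15),oldFR=(441,420,73.15),oldBL=(222,338,73),oldBR=(420,310,73),newFL=(216,330,76),newFR=(414,302,76),newBL=(197,222,76),newBR=(398,192,76),lipL=(240,466,54),lipR=(447,428,54),lipRR=(660,390,54),fenceL=(10,108,80),fenceR=(600,12,80)).items():
    print(nm,(R@(f(*p)-[575.5,-48])).round(1))
E
```

```text
new [   7    5   59   79 3730] [241.42010724 268.55308311] ((76.71285247802734, 51.47136306762695), 81.25383758544922)
old [   6    6   59   81 3811] [266.86696405 391.08213067] ((77.34951782226562, 51.689476013183594), 80.07376098632812)
label vec local [56.24427775  1.52350595] 56.26490779966937
oldFL [-84.6  45.2]
oldFR [-84.2 -46.3]
oldBL [-30.8  43.6]
oldBR [-33.6 -46.4]
newFL [-27.2  45.8]
newFR [-30. -44.]
newBL [22.7 45.6]
newBR [ 20.6 -46.2]
lipL [-87.2  44.9]
lipR [-86.5 -51.1]
lipRR [ -86.3 -150.4]
fenceL [ 87.9 119.6]
fenceR [  85.9 -151.6]
```

The labels are 56.3 mm apart, so the cartons are touching. The old lid edge is 2.6 mm from the lip, of which 2 mm is the lid's own inset, and both cartons look square. The tool is clear of everything, so I'm handing in.

```bash
python3 -c "
from plant import bot
o=bot.get_obs();print(o['time'],o['contact_force']);print(bot.close_job())"
```

```text
50.15 [0.01396429 0.28083657 0.13274509]
the job is handed in; nothing more can be done
None
```

The job is handed in at 50 s. The old carton is at the front lip and the new one is snug behind it, but the system gave no verdict.

**What I did**
- **Old carton:** I pressed on its lid and pulled it to the lip. On the way it yawed about 0.1 rad and stuck roughly 15 mm short while the fingertips slipped. I pressed again right of centre with a bit more force, which squared it and brought it to the lip.
- **New carton:** I gripped it across its 56 mm and lowered it into the lane until I felt the deck. I then let go and drew it forward by its lid until the pull force rose.

**What the last checks showed**
- **Gap between cartons:** the label-to-label distance is 56.3 mm, so they are touching.
- **Old carton at the lip:** its lid edge is about 2.6 mm from the lip, of which 2 mm is the lid's own inset. That leaves a gap of about 0.6 mm.
- **Squareness:** the front edge of the old carton looks parallel to the lip. The edges where the cartons meet measured 0.02–0.03 rad off, within the 0.06 limit and about as fine as I can read them.
- **Lid force:** the highest reading was about 18 N. I only read it at the end of each move, so I did not see any peaks in between.
- **Arm:** it was well clear, reading no contact force.

**Disagreements and gaps**
- **Camera mismatch:** the side camera reads about 1–2 px off from the top one, so I relied on the top view for the final numbers.
- **Other goods:** I didn't measure them again at the end. I felt no contact with them on the way.

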